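# Third hand at the casting-box jig

### The arm

A 7-joint arm with a two-finger parallel gripper is mounted at the origin on the work surface. World frame = base frame: x ahead of the robot, y to its left, z up, the work surface at z = 0. Lengths are in m, angles in rad, forces in N, time in s.
With the tool pointing down it reaches from about 0.35 to 0.9 m from the base axis. Payload 7.2 kg.
Tool frame: the origin (TCP) lies midway between the tips of the shut fingers; the grasp point (between the pads) lies behind it (manip.tcp_to_grasp is the z of the grasp point in the tool frame, in m); z points along the fingers, x is the direction in which the jaws open and shut, and the axes are right-handed (so a half turn about z gives the same grasp; the last joint's range is limited). The gripper opens to 88 mm and grips with 3 to 60 N. Pads are 20 mm wide; open, the fingers measure 115 mm over their backs; the gripper's body (75 mm by 178 mm) begins 61 mm behind the grasp point.
Start: joints at [-1.3, 0.411, -0.013, 1.596, 0.006, 1.134, -0.082], TCP at [0.208, 0.589, 0.223] pointing down, gripper open.
Joint ranges: [-2.95, 2.95], [-0.29, 1.99], [-1.47, 1.44], [0.14, 2.54], [-1.03, 4.17], [0.13, 1.85], [-2.86, 2.86]. Speed limits (rad/s): [2.39, 2.39, 3.01, 3.01, 3.14, 3.14, 3.14].

### API

Orientations are given as a unit quaternion [w, x, y, z].
In Python, from cell import readout, camera, get_calibration, manip gives the robot as it stands.
- The arm moves only by the tool jog_arm, never from a script. Its argument "plan" is a list of rows, each an object of numbers: "dx", "dy", "dz": the shift along the tool's x, y, z in units of 40 mm (1.0 is 40 mm); "ax", "ay", "az": the turn, a rotation vector about the tool's x, y, z in units of 5 degrees (1.0 is 5 degrees); "jaw": the finger opening in mm, from 0 to 87.8. In form: [{"dx": .., "dy": .., "dz": .., "ax": .., "ay": .., "az": .., "jaw": ..}, ...]. A call has 1 to 8 rows; each row shifts and turns the commanded pose from where the row before left it, along the tool's axes as they then stand; what a row does not reach is not made up. A row lasts 1/12 s, in which the tool goes at most 41.7 mm and 7.16 degrees, less where a joint would pass 70% of its speed; a pose out of reach is approached as far as the arm can. A call is refused whole if a number of a shift passes 1 or a number of a turn 1, either way. A call with a gripper value outside its range is refused whole. The fingers move at their own pace and stop on an object; the grip force is fixed at half the most. Time passes only in rows, so rows that do not move let the fingers close. It gives the time, the measured TCP pose, the force and the opening at its end, in the units of the state.
- readout.sense(): the state, without advancing time (a new reading comes with each control period).
- camera(name): name is "scene" or "top" or "wrist"; returns the picture (420x560x3 uint8, red, green, blue); there is no depth.
- get_calibration(name): a dict with "fx", "fy", "cx", "cy" (pixels), "k1" (the pictures are not rectified: a ray, as slopes to the right and down, at radius r is drawn at 1 + k1 r^2 times it, then the intrinsics apply), "R" (3x3) and "t" (3): a world point X has camera coordinates R X + t; the wrist camera has in their place "mount" (4x4, takes a point from camera to tool coordinates, whose origin is the TCP and whose axes are the tool frame's). Camera axes: x right, y down, z forward; pixel columns grow to the right and rows downward; lengths in m; the calibration is good to about 2 mm. A picture is of the moment at which its call begins: read the wrist's pose just before it. get_calibration takes no time and is no camera call.
- manip.finish_job(): hands the job in, once; it reports no verdict.
The state is a dict: "t": time; "q": joint angles; "dq": joint speeds; "joint_torque": joint torques, N m; "eef_pos": TCP position; "orientation": TCP orientation; "wrist_force": force on the tool from outside, world axes, zero at the start; "torque": the same for the moment, N m; "gripper_width": finger opening in m.
Only numpy, scipy, OpenCV 4.12 (cv2) and the standard library are available. Lean on these libraries where they do the work, as an engineer would, in place of code of your own. Each camera call takes 0.05 s, during which the arm holds its last target.

### The job

Pull the drawer of the small wooden cabinet all the way out to its stop and leave it open, then take the T-shaped end board out of it and stand it upright on the base of the assembly jig, with its wide flat face square and centred against the spring-loaded fence. Push the fence back with a steady force of about 10 newtons, without bottoming out its springs, and finish while still holding the board there in the gripper, so that a colleague can screw it. Leave the crockery, the jar and the brush on the bench alone.

Things in the scene. Friction and masses are not known exactly. Their poses are not given: they have to be found in the camera images.
- cabinet: Low wooden bench cabinet with one drawer, fixed to the bench, 250 (x) x 240 (y) x 100 (z) mm. Origin: centre of its underside, on the bench. Its own -x axis points out of the drawer front, towards the robot side; the drawer slides along it. It stands on either side of the bench, the jig on the other.
- cabinet_drawer0 (a joint): How far the drawer is pulled out, in m: 0 shut, 0.1736 at its stop. It may start a little open. Friction about 1 N; it stays where it is left. Inside 205 mm long, 198 mm wide, 56 mm deep; floor 22 mm and top edge of its front 87 mm above the bench.
- cabinet_drawer0_handle (a point): Middle of the round steel bar of the drawer's handle; the level bar runs along the cabinet's y, is 130 mm long and 11 mm thick, with its axis 35 mm in front of the drawer front and about 62 mm above the bench; the point moves with the drawer and has the cabinet's axes. The gap between bar and front takes a finger from above.
- board: Loose brown wooden end board, T-shaped from above, 60 mm tall, 0.1 to 0.2 kg, in the drawer, flat face to its back. A rib 100 mm long (x), 16 mm thick (y) meets the middle of a cross plate 12 mm thick (x), 80 mm wide (y). Origin: underside, below the centre of mass, in the rib 34 mm before the plate: grip it there, across its thickness. +x runs along the rib to the plate, z up.
- board_face (a point): Centre of the board's flat outer face, the face to be pressed: 46 mm from the board's origin along its +x, 30 mm above its underside.
- jig: Assembly jig fixed to the bench: plywood base board 250 (x) x 160 (y) mm, 18 mm thick, its top 18 mm above the bench. Origin: on its underside, below the middle of the fixed rear block; the base reaches from 220 mm before it (-x) to 30 mm behind it. The jig's +x axis is the direction of pressing, away from the robot; the rear block is 20 mm thick and 45 mm tall above the base.
- fence: Jig's fence plate on two springs, 12 mm thick, 120 mm wide (y), from 1.5 mm to 46.5 mm above the base top. Origin: centre of its front face, which looks along the jig's -x; axes as the jig. Free, the face stands 70 mm before the jig's origin; pushed, the fence slides along the jig's +x against 0.5 N per mm (10 N at 20 mm) and hits its hard stop at 35 mm.
- jar: Bystander: small capped jar, 42 mm across, 70 mm tall, between cabinet and jig. Origin: centre of its underside.
- mug: Bystander: mug, 76 mm across, 90 mm tall, with a handle. Origin: centre of its underside.
- bowl: Bystander: bowl, 120 mm across, 55 mm tall. Origin: centre of its underside.
- brush: Bystander: brush lying on the bench on the robot's side of the work, pointing away from it. Origin: its middle, at its underside.

How it is judged:
By the outcome, as a careful person would: the job done as asked, in the order asked, and still so for the second after the job is handed in, while the arm keeps its last pose, push and grip.
It also fails if it takes over 61 s, if anything falls off the work surface, if the arm or the gripper's body presses on something with over 40 N, if the wrist force passes 120 N, or if a joint passes its speed limit or range.

## Working session

There is one attempt and no reset: what is moved stays moved. The work goes in short steps, Python scripts to look and compute and a tool call to move; the robot and the scene stay as the last step left them, time stands still between calls to the robot, and variables do not carry over. Pictures are saved under pics/ and viewed, and the job is handed in when it is done.

Besides the shell and the picture viewer there is one more tool, called after "Request:" as a command line: name --argument value ..., lists and objects as JSON in quotes. jog_arm: Moves the arm, as the interface text tells. Its arguments: {"type":"object","properties":{"plan":{"type":"array"}},"required":["plan"]}

```bash
ls; mkdir -p pics; python3 - <<'E'
from cell import readout, camera, get_calibration, manip
import cv2
s=readout.sense(); print(s)
print(manip.tcp_to_grasp)
for n in ["scene","top","wrist"]:
    c=get_calibration(n); print(n,c)
for n in ["scene","top"]:
    cv2.imwrite(f"pics/{n}0.png",camera(n)[:,:,::-1])
E
```

```text
pics
{'t': 0.0, 'q': array([-1.30018307,  0.41194529, -0.01270565,  1.59703793,  0.00562277,
        1.13429201, -0.08216926]), 'dq': array([-1.10326086e-04,  1.32925110e-03,  8.66880207e-04,  6.91775868e-05,
       -1.85271974e-04,  2.57569163e-04, -3.53477650e-04]), 'joint_torque': array([ 6.00041894e-04, -5.87957740e+01,  6.42168671e-01, -2.91072768e+01,
       -5.37784409e-02,  1.82078127e-02,  1.43326056e-04]), 'eef_pos': array([0.20761247, 0.58897378, 0.22178334]), 'orientation': array([ 5.31062320e-04,  8.16183604e-01,  5.77792044e-01, -6.29326105e-04]), 'wrist_force': array([ 0.86275994, -0.22901501,  0.63468103]), 'torque': array([ 0.02484708,  0.03092739, -0.0071377 ]), 'gripper_width': 0.0879409952407194}
-0.0187
scene {'fx': 458.0708565441712, 'fy': 458.0708565441712, 'cx': 273.1621019359125, 'cy': 214.35924891692446, 'k1': -0.06716440302903509, 'R': array([[ 0.70550467,  0.70863628, -0.00988851],
       [ 0.49772224, -0.50535909, -0.70490053],
       [-0.50451534,  0.49238889, -0.70923724]]), 't': array([-0.41984304, -0.24903591,  1.5412802 ])}
top {'fx': 445.6934307051891, 'fy': 445.6934307051891, 'cx': 276.71172252278336, 'cy': 207.24026068128967, 'k1': -0.07825138752336545, 'R': array([[-2.00014339e-03, -9.99901859e-01,  1.38662444e-02],
       [-9.87815489e-01, -1.82241263e-04, -1.55629450e-01],
       [ 1.55616704e-01, -1.40085722e-02, -9.87718179e-01]]), 't': array([-4.13132439e-04,  5.89024178e-01,  1.38956573e+00])}
wrist {'fx': 323.34125335999823, 'fy': 323.34125335999823, 'cx': 280.8118412119028, 'cy': 211.0450689950789, 'k1': -0.03342023250530334, 'mount': array([[ 9.99999965e-01, -2.57260345e-04, -6.86892633e-05,
        -2.78434751e-04],
       [ 2.66230352e-04,  9.70596093e-01,  2.40713839e-01,
        -6.45533834e-02],
       [ 4.74340518e-06, -2.40713849e-01,  9.70596128e-01,
        -1.61957888e-01],
       [ 0.00000000e+00,  0.00000000e+00,  0.00000000e+00,
         1.00000000e+00]])}
```

View pics/scene0.png

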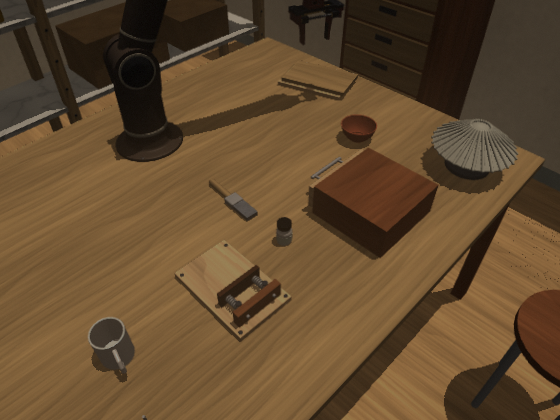

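View pics/top0.png

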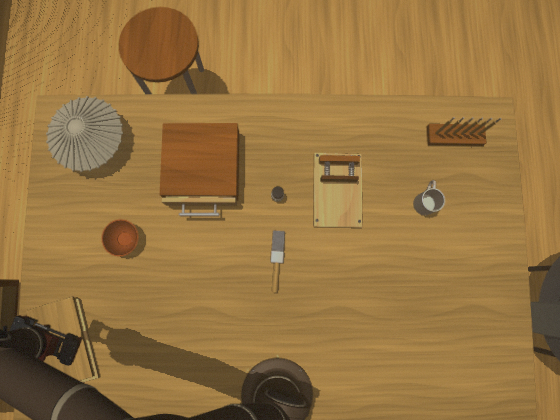

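The top view shows the cabinet on the left (x161–239, y123–202) with its handle bar near (200,213), the jig on the right (x314–362, y153–228), the jar at (278,193) and the brush at (278,260). I'll enlarge these areas.

```bash
cat > h.py <<'E'
import numpy as np, cv2
from cell import readout, camera, get_calibration, manip
from scipy.spatial.transform import Rotation as Ro
def rot(q): return Ro.from_quat([q[1],q[2],q[3],q[0]]).as_matrix()
def cam(name, s=None):
    c=get_calibration(name)
    if name!="wrist": return c,c["R"],c["t"]
    M=np.array(c["mount"]); T=np.eye(4); T[:3,:3]=rot(s["orientation"]); T[:3,3]=s["eef_pos"]
    W=np.linalg.inv(T@M); return c,W[:3,:3],W[:3,3]
def ray(C,u,v):
    c,R,t=C; d=np.array([(u-c["cx"])/c["fx"],(v-c["cy"])/c["fy"]]); p=d.copy()
    for _ in range(20): p=d/(1+c["k1"]*(p@p))
    return -R.T@t, R.T@np.array([p[0],p[1],1])
def onz(C,u,v,z):
    o,d=ray(C,u,v); return o+d*(z-o[2])/d[2]
def proj(C,X):
    c,R,t=C; p=R@np.asarray(X)+t; p=p[:2]/p[2]; p=p*(1+c["k1"]*(p@p)); return p[0]*c["fx"]+c["cx"],p[1]*c["fy"]+c["cy"]
def crop(img,x0,y0,x1,y1,k,f):
    cv2.imwrite(f,cv2.resize(img[y0:y1,x0:x1,::-1],None,fx=k,fy=k,interpolation=cv2.INTER_CUBIC))
E
python3 - <<'E'
import cv2; from h import crop
t=cv2.imread("pics/top0.png")[:,:,::-1]
crop(t,150,110,260,230,5,"pics/tc.png"); crop(t,265,140,375,240,6,"pics/tj.png")
E
```

```text
(no output)
```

View pics/tc.png

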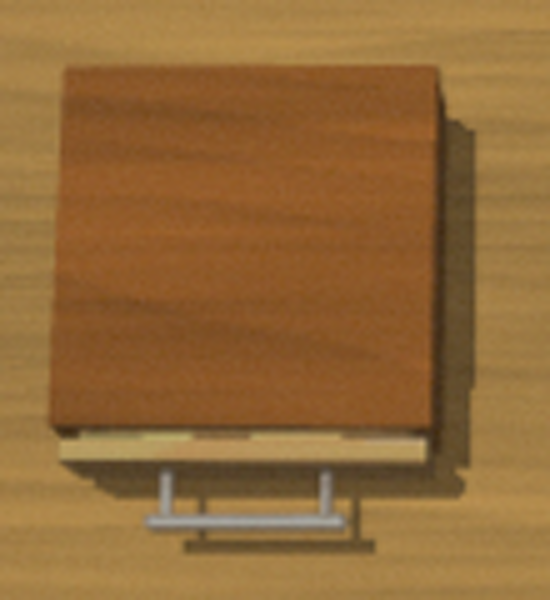

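View pics/tj.png

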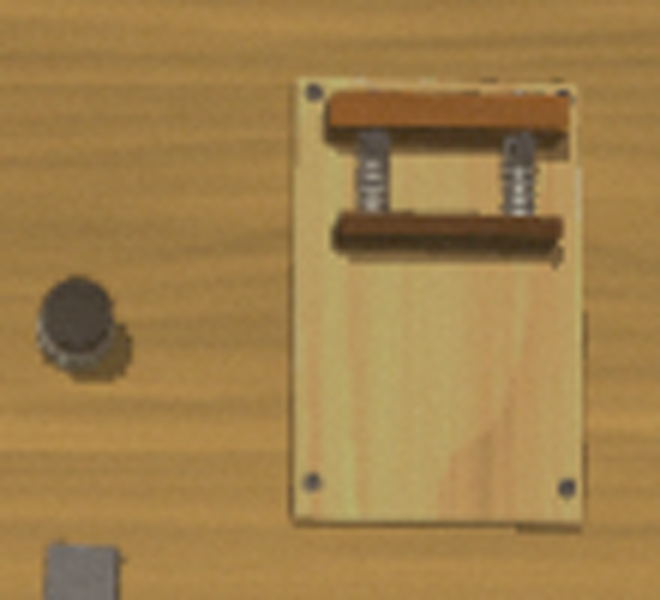

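The first crop shows the cabinet roof corners near (65,66), (438,66), (432,428) and (50,426), and the handle bar from (146,522) to (346,522). The second shows the jig base corners near (296,80), (578,86), (582,524) and (292,521).

```bash
python3 - <<'E'
from h import *
C=cam("top")
def P(u,v,x0,y0,k,z): return onz(C,x0+(u+.5)/k-.5,y0+(v+.5)/k-.5,z)
print("cab")
a=[P(u,v,150,110,5,.1) for u,v in [(65,66),(438,66),(432,428),(50,426)]]
for x in a: print(x.round(4))
m=np.mean(a,0); print("c",m.round(4), np.degrees(np.arctan2(*( (a[0]+a[1]-a[2]-a[3])[[1,0]]))))
print("handle",[P(u,522,150,110,5,.0675).round(4) for u in(146,346)])
print("front top edge",[P(u,v,150,110,5,.087).round(4) for u,v in((58,461),(425,461),(60,440),(425,436))])
print("jig")
a=[P(u,v,265,140,6,.018) for u,v in [(296,80),(578,86),(582,524),(292,521)]]
for x in a: print(x.round(4))
print("c",np.mean(a,0).round(4), np.degrees(np.arctan2(*( (a[0]+a[1]-a[2]-a[3])[[1,0]]))),np.degrees(np.arctan2(*( (a[0]-a[1]+a[3]-a[2])[[0,1]]))))
print("fence top",[P(u,v,265,140,6,.0645).round(4) for u,v in((340,214),(560,216),(334,234),(560,236))])
print("block top",[P(u,v,265,140,6,.063).round(4) for u,v in((330,93),(568,96),(326,125),(567,130))])
print("jar",P(78,316,265,140,6,.07).round(4))
E
```

```text
cab
[0.8548 0.3655 0.1   ]
[0.8542 0.1258 0.1   ]
[0.6184 0.1264 0.1   ]
[0.6197 0.365  0.1   ]
c [0.7368 0.2456 0.1   ] -0.009211976765008878
handle [array([0.5639, 0.3096, 0.0675]), array([0.564 , 0.1826, 0.0675])]
front top edge [array([0.5998, 0.3623, 0.087 ]), array([0.5998, 0.1315, 0.087 ]), array([0.6132, 0.3616, 0.087 ]), array([0.6157, 0.1317, 0.087 ])]
jig
[ 0.7782 -0.1267  0.018 ]
[ 0.7755 -0.2856  0.018 ]
[ 0.5282 -0.2797  0.018 ]
[ 0.53   -0.1207  0.018 ]
c [ 0.653  -0.2032  0.018 ] -1.3784163399275542 0.8310611116254933
fence top [array([ 0.6906, -0.1445,  0.0645]), array([ 0.6898, -0.2635,  0.0645]), array([ 0.6796, -0.1411,  0.0645]), array([ 0.6788, -0.2632,  0.0645])]
block top [array([ 0.7582, -0.1405,  0.063 ]), array([ 0.7571, -0.2704,  0.063 ]), array([ 0.7403, -0.138 ,  0.063 ]), array([ 0.738 , -0.2692,  0.063 ])]
jar [ 0.6336 -0.0035  0.07  ]
```

```bash
cat >> h.py <<'E'
def yawx(R): return np.degrees(np.arctan2(R[1,0],R[0,0]))
def need(target, yaw=None):
    """remaining shift in tool axes (units) and az (units) from measured pose, tool z down wanted"""
    s=readout.sense(); R=rot(s["orientation"]); p=s["eef_pos"]
    if yaw is None: yaw=yawx(R)
    y=np.radians(yaw); Rt=np.array([[np.cos(y),np.sin(y),0],[np.sin(y),-np.cos(y),0],[0,0,-1]])
    rv=Ro.from_matrix(R.T@Rt).as_rotvec(degrees=True)/5
    print("t",round(s["t"],2),"p",p.round(4),"yaw",yawx(R).round(2),"F",s["wrist_force"].round(1),"w",round(s["gripper_width"],4))
    print("turn units",rv.round(3))
    print("shift units before turn",(R.T@(np.array(target)-p)/.04).round(3)," after turn",(Rt.T@(np.array(target)-p)/.04).round(3))
    n=int(np.ceil(max(np.abs(rv).max(), np.linalg.norm(np.array(target)-p)/.04,1)))
    Rc=R.copy(); d=(np.array(target)-p)/n
    for i in range(n):
        print(i,(Rc.T@d/.04).round(3),(rv/n).round(3)); Rc=Rc@Ro.from_rotvec(rv/n*5,degrees=True).as_matrix()
E
python3 -c "
from h import *
need([.564,.246,.17],0)"
```

```text
t 0.1 p [0.2076 0.589  0.2219] yaw 70.59 F [ 0.6 -0.3 -0.3] w 0.0879
turn units [1.1000e-02 1.3000e-02 1.4118e+01]
shift units before turn [-5.125 11.253  1.306]  after turn [8.91  8.576 1.298]
0 [-0.342  0.75   0.087] [0.001 0.001 0.941]
1 [-0.279  0.776  0.087] [0.001 0.001 0.941]
2 [-0.214  0.796  0.087] [0.001 0.001 0.941]
3 [-0.148  0.811  0.087] [0.001 0.001 0.941]
4 [-0.081  0.82   0.087] [0.001 0.001 0.941]
5 [-0.014  0.824  0.087] [0.001 0.001 0.941]
6 [0.054 0.823 0.087] [0.001 0.001 0.941]
7 [0.121 0.815 0.087] [0.001 0.001 0.941]
8 [0.188 0.803 0.087] [0.001 0.001 0.941]
9 [0.253 0.785 0.087] [0.001 0.001 0.941]
10 [0.316 0.761 0.087] [0.001 0.001 0.941]
11 [0.378 0.733 0.087] [0.001 0.001 0.941]
12 [0.437 0.699 0.087] [0.001 0.001 0.941]
13 [0.492 0.661 0.087] [0.001 0.001 0.941]
14 [0.545 0.619 0.087] [0.001 0.001 0.941]
```

Request:
jog_arm --plan '[{"dx": -0.34, "dy": 0.75, "az": 0.94, "jaw": 30}, {"dx": -0.28, "dy": 0.78, "az": 0.94, "jaw": 30}, {"dx": -0.21, "dy": 0.8, "az": 0.94, "jaw": 30}, {"dx": -0.15, "dy": 0.81, "az": 0.94, "jaw": 30}, {"dx": -0.08, "dy": 0.82, "az": 0.94, "jaw": 30}, {"dx": -0.01, "dy": 0.82, "az": 0.94, "jaw": 30}, {"dx": 0.05, "dy": 0.82, "az": 0.94, "jaw": 30}, {"dx": 0.12, "dy": 0.82, "az": 0.94, "jaw": 30}]'

```text
$.plan[0]: bad value
```

```bash
python3 -c "
from h import *
need([.564,.246,.17],0)"
```

```text
t 0.1 p [0.2076 0.589  0.2219] yaw 70.59 F [ 0.6 -0.3 -0.3] w 0.0879
turn units [1.1000e-02 1.3000e-02 1.4118e+01]
shift units before turn [-5.125 11.253  1.306]  after turn [8.91  8.576 1.298]
0 [-0.342  0.75   0.087] [0.001 0.001 0.941]
1 [-0.279  0.776  0.087] [0.001 0.001 0.941]
2 [-0.214  0.796  0.087] [0.001 0.001 0.941]
3 [-0.148  0.811  0.087] [0.001 0.001 0.941]
4 [-0.081  0.82   0.087] [0.001 0.001 0.941]
5 [-0.014  0.824  0.087] [0.001 0.001 0.941]
6 [0.054 0.823 0.087] [0.001 0.001 0.941]
7 [0.121 0.815 0.087] [0.001 0.001 0.941]
8 [0.188 0.803 0.087] [0.001 0.001 0.941]
9 [0.253 0.785 0.087] [0.001 0.001 0.941]
10 [0.316 0.761 0.087] [0.001 0.001 0.941]
11 [0.378 0.733 0.087] [0.001 0.001 0.941]
12 [0.437 0.699 0.087] [0.001 0.001 0.941]
13 [0.492 0.661 0.087] [0.001 0.001 0.941]
14 [0.545 0.619 0.087] [0.001 0.001 0.941]
```

All keys are probably required in every row.

Request:
jog_arm --plan '[{"dx": -0.34, "dy": 0.75, "dz": 0, "ax": 0, "ay": 0, "az": 0.94, "jaw": 30}, {"dx": -0.28, "dy": 0.78, "dz": 0, "ax": 0, "ay": 0, "az": 0.94, "jaw": 30}, {"dx": -0.21, "dy": 0.8, "dz": 0, "ax": 0, "ay": 0, "az": 0.94, "jaw": 30}, {"dx": -0.15, "dy": 0.81, "dz": 0, "ax": 0, "ay": 0, "az": 0.94, "jaw": 30}, {"dx": -0.08, "dy": 0.82, "dz": 0, "ax": 0, "ay": 0, "az": 0.94, "jaw": 30}, {"dx": -0.01, "dy": 0.82, "dz": 0, "ax": 0, "ay": 0, "az": 0.94, "jaw": 30}, {"dx": 0.05, "dy": 0.82, "dz": 0, "ax": 0, "ay": 0, "az": 0.94, "jaw": 30}, {"dx": 0.12, "dy": 0.82, "dz": 0, "ax": 0, "ay": 0, "az": 0.94, "jaw": 30}]'

```text
t: 0.77
eef_pos: [0.3988, 0.4053, 0.2224]
orientation: [0.0, 0.959, 0.282, -0.0]
wrist_force: [0.6, 0.7, -0.6]
gripper_width: 0.0379
```

```bash
python3 -c "
from h import *
need([.564,.246,.17],0)"
```

```text
t 0.77 p [0.3988 0.4053 0.2224] yaw 32.77 F [ 0.6  0.7 -0.6] w 0.0379
turn units [2.000e-03 5.000e-03 6.553e+00]
shift units before turn [1.318 5.584 1.31 ]  after turn [4.13  3.983 1.311]
0 [0.188 0.798 0.187] [0.    0.001 0.936]
1 [0.253 0.78  0.187] [0.    0.001 0.936]
2 [0.315 0.757 0.187] [0.    0.001 0.936]
3 [0.376 0.728 0.187] [0.    0.001 0.936]
4 [0.434 0.695 0.187] [0.    0.001 0.936]
5 [0.49  0.657 0.187] [0.    0.001 0.936]
6 [0.542 0.615 0.187] [0.    0.001 0.936]
```

Request:
jog_arm --plan '[{"dx": 0.19, "dy": 0.8, "dz": 0.19, "ax": 0, "ay": 0, "az": 0.94, "jaw": 30}, {"dx": 0.25, "dy": 0.78, "dz": 0.19, "ax": 0, "ay": 0, "az": 0.94, "jaw": 30}, {"dx": 0.32, "dy": 0.76, "dz": 0.19, "ax": 0, "ay": 0, "az": 0.94, "jaw": 30}, {"dx": 0.38, "dy": 0.73, "dz": 0.19, "ax": 0, "ay": 0, "az": 0.94, "jaw": 30}, {"dx": 0.43, "dy": 0.7, "dz": 0.19, "ax": 0, "ay": 0, "az": 0.94, "jaw": 30}, {"dx": 0.49, "dy": 0.66, "dz": 0.19, "ax": 0, "ay": 0, "az": 0.94, "jaw": 30}, {"dx": 0.54, "dy": 0.62, "dz": 0.19, "ax": 0, "ay": 0, "az": 0.91, "jaw": 30}, {"dx": 0, "dy": 0, "dz": 0, "ax": 0, "ay": 0, "az": 0, "jaw": 30}]'

```text
t: 1.43
eef_pos: [0.5677, 0.2399, 0.1679]
orientation: [0.002, 1.0, -0.004, 0.0]
wrist_force: [1.1, -0.3, 0.8]
gripper_width: 0.0297
```

```bash
python3 -c "
from h import *
need([.564,.246,.0433],0)
cv2.imwrite('pics/w1.png',camera('wrist')[:,:,::-1])"
```

```text
t 1.43 p [0.5677 0.2399 0.1679] yaw -0.48 F [ 1.1 -0.3  0.8] w 0.0297
turn units [ 0.055 -0.009 -0.097]
shift units before turn [-0.096 -0.168  3.114]  after turn [-0.092 -0.154  3.114]
0 [-0.024 -0.042  0.778] [ 0.014 -0.002 -0.024]
1 [-0.024 -0.041  0.778] [ 0.014 -0.002 -0.024]
2 [-0.023 -0.04   0.778] [ 0.014 -0.002 -0.024]
3 [-0.023 -0.039  0.779] [ 0.014 -0.002 -0.024]
```

View pics/w1.png

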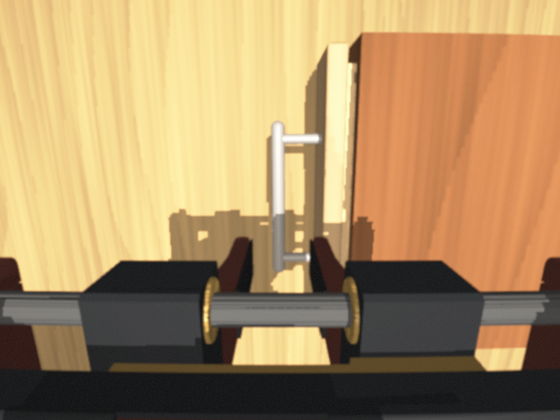

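The wrist view shows the handle bar upright at column 278, rows 122–271, between the fingers. The drawer front's top edge is at columns 327–350.

```bash
python3 -c "
from h import *
s=readout.sense();C=cam('wrist',s)
for u,v,z in [(278.5,123,.062),(278,270,.062),(327,150,.087),(347,150,.087),(362,150,.1)]: print(onz(C,u,v,z).round(4))
need([.566,.246,.0433],0)"
```

```text
[0.5646 0.3136 0.062 ]
[0.5636 0.1864 0.062 ]
[0.6006 0.2937 0.087 ]
[0.6155 0.2936 0.087 ]
[0.6234 0.2944 0.1   ]
t 1.48 p [0.5657 0.2429 0.1682] yaw -0.15 F [-0.2  0.8  1. ] w 0.0299
turn units [ 0.035  0.007 -0.031]
shift units before turn [ 0.008 -0.087  3.123]  after turn [ 0.006 -0.078  3.123]
0 [ 0.002 -0.022  0.781] [ 0.009  0.002 -0.008]
1 [ 0.002 -0.021  0.781] [ 0.009  0.002 -0.008]
2 [ 0.002 -0.021  0.781] [ 0.009  0.002 -0.008]
3 [ 0.002 -0.02   0.781] [ 0.009  0.002 -0.008]
```

Request:
jog_arm --plan '[{"dx": 0, "dy": -0.05, "dz": 0.6, "ax": 0, "ay": 0, "az": 0, "jaw": 30}, {"dx": 0, "dy": 0, "dz": 0.9, "ax": 0, "ay": 0, "az": 0, "jaw": 30}, {"dx": 0, "dy": 0, "dz": 0.9, "ax": 0, "ay": 0, "az": 0, "jaw": 30}, {"dx": 0, "dy": 0, "dz": 0.5, "ax": 0, "ay": 0, "az": 0, "jaw": 30}, {"dx": 0, "dy": 0, "dz": 0.22, "ax": 0, "ay": 0, "az": 0, "jaw": 30}, {"dx": 0, "dy": 0, "dz": 0, "ax": 0, "ay": 0, "az": 0, "jaw": 30}, {"dx": 0, "dy": 0, "dz": 0, "ax": 0, "ay": 0, "az": 0, "jaw": 5}, {"dx": 0, "dy": 0, "dz": 0, "ax": 0, "ay": 0, "az": 0, "jaw": 5}]'

```text
t: 2.15
eef_pos: [0.565, 0.25, 0.0464]
orientation: [-0.001, 1.0, 0.002, 0.001]
wrist_force: [0.1, -1.1, -0.7]
gripper_width: 0.0199
```

Request:
jog_arm --plan '[{"dx": 0, "dy": 0, "dz": 0, "ax": 0, "ay": 0, "az": 0, "jaw": 5}, {"dx": 0, "dy": 0, "dz": 0, "ax": 0, "ay": 0, "az": 0, "jaw": 5}, {"dx": 0, "dy": 0, "dz": 0, "ax": 0, "ay": 0, "az": 0, "jaw": 5}]'

```text
t: 2.4
eef_pos: [0.5651, 0.2498, 0.0464]
orientation: [-0.001, 1.0, 0.002, 0.001]
wrist_force: [-0.2, 0.0, 6.6]
gripper_width: 0.0103
```

Request:
jog_arm --plan '[{"dx": -0.2, "dy": 0, "dz": 0, "ax": 0, "ay": 0, "az": 0, "jaw": 5}, {"dx": -0.5, "dy": 0, "dz": 0, "ax": 0, "ay": 0, "az": 0, "jaw": 5}, {"dx": -0.7, "dy": 0, "dz": 0, "ax": 0, "ay": 0, "az": 0, "jaw": 5}, {"dx": -0.7, "dy": 0, "dz": 0, "ax": 0, "ay": 0, "az": 0, "jaw": 5}, {"dx": -0.7, "dy": 0, "dz": 0, "ax": 0, "ay": 0, "az": 0, "jaw": 5}, {"dx": -0.6, "dy": 0, "dz": 0, "ax": 0, "ay": 0, "az": 0, "jaw": 5}, {"dx": -0.3, "dy": 0, "dz": 0, "ax": 0, "ay": 0, "az": 0, "jaw": 5}, {"dx": -0.1, "dy": 0, "dz": 0, "ax": 0, "ay": 0, "az": 0, "jaw": 5}]'

```text
t: 3.07
eef_pos: [0.4107, 0.2502, 0.0463]
orientation: [-0.002, 1.0, 0.003, 0.001]
wrist_force: [1.6, 1.2, 7.2]
gripper_width: 0.0098
```

```bash
python3 -c "
from h import *
need([.395,.25,.0464],0)
cv2.imwrite('pics/top2.png',camera('top')[:,:,::-1])"
```

```text
t 3.07 p [0.4107 0.2502 0.0463] yaw 0.35 F [1.6 1.2 7.2] w 0.0098
turn units [-0.038 -0.019  0.069]
shift units before turn [-0.393  0.002 -0.003]  after turn [-0.393  0.004 -0.002]
0 [-0.393  0.002 -0.003] [-0.038 -0.019  0.069]
```

View pics/top2.png

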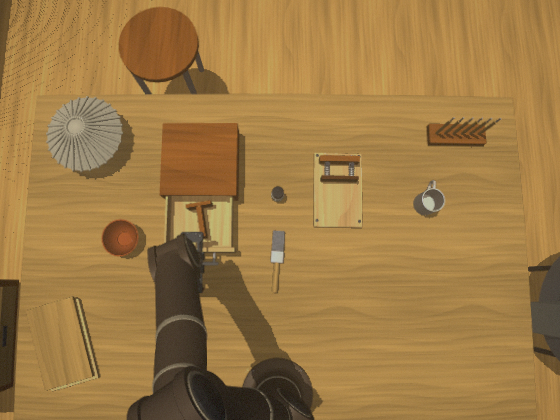

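The drawer is out and the T board is visible at about (200,218), turned a little. I'll creep on to the stop.

Request:
jog_arm --plan '[{"dx": -0.05, "dy": 0, "dz": 0, "ax": 0, "ay": 0, "az": 0, "jaw": 5}, {"dx": -0.05, "dy": 0, "dz": 0, "ax": 0, "ay": 0, "az": 0, "jaw": 5}, {"dx": -0.05, "dy": 0, "dz": 0, "ax": 0, "ay": 0, "az": 0, "jaw": 5}]'

```text
t: 3.37
eef_pos: [0.4073, 0.2502, 0.0463]
orientation: [-0.002, 1.0, 0.002, 0.002]
wrist_force: [1.1, 2.3, 9.7]
gripper_width: 0.0103
```

Request:
jog_arm --plan '[{"dx": -0.05, "dy": 0, "dz": 0, "ax": 0, "ay": 0, "az": 0, "jaw": 5}, {"dx": -0.05, "dy": 0, "dz": 0, "ax": 0, "ay": 0, "az": 0, "jaw": 5}]'

```text
t: 3.53
eef_pos: [0.4034, 0.2502, 0.0463]
orientation: [-0.002, 1.0, 0.002, 0.002]
wrist_force: [1.3, 2.3, 9.7]
gripper_width: 0.0102
```

Request:
jog_arm --plan '[{"dx": -0.05, "dy": 0, "dz": 0, "ax": 0, "ay": 0, "az": 0, "jaw": 5}, {"dx": -0.05, "dy": 0, "dz": 0, "ax": 0, "ay": 0, "az": 0, "jaw": 5}, {"dx": -0.05, "dy": 0, "dz": 0, "ax": 0, "ay": 0, "az": 0, "jaw": 5}]'

```text
t: 3.78
eef_pos: [0.3975, 0.2502, 0.0463]
orientation: [-0.002, 1.0, 0.002, 0.002]
wrist_force: [10.4, 1.6, 4.8]
gripper_width: 0.0101
```

Request:
jog_arm --plan '[{"dx": -0.05, "dy": 0, "dz": 0, "ax": 0, "ay": 0, "az": 0, "jaw": 5}, {"dx": 0, "dy": 0, "dz": 0, "ax": 0, "ay": 0, "az": 0, "jaw": 5}]'

```text
t: 3.95
eef_pos: [0.3976, 0.2502, 0.0464]
orientation: [-0.002, 1.0, 0.002, 0.004]
wrist_force: [9.0, 1.5, 2.0]
gripper_width: 0.01
```

Request:
jog_arm --plan '[{"dx": -0.05, "dy": 0, "dz": 0, "ax": 0, "ay": 0, "az": 0, "jaw": 5}, {"dx": 0, "dy": 0, "dz": 0, "ax": 0, "ay": 0, "az": 0, "jaw": 5}]'

```text
t: 4.12
eef_pos: [0.3976, 0.2502, 0.0464]
orientation: [-0.003, 1.0, 0.001, 0.006]
wrist_force: [15.1, 3.3, -5.2]
gripper_width: 0.0103
```

Request:
jog_arm --plan '[{"dx": 0.05, "dy": 0, "dz": 0, "ax": 0, "ay": 0, "az": 0, "jaw": 30}, {"dx": 0.05, "dy": 0, "dz": 0, "ax": 0, "ay": 0, "az": 0, "jaw": 30}, {"dx": 0, "dy": 0, "dz": 0, "ax": 0, "ay": 0, "az": 0, "jaw": 30}, {"dx": 0, "dy": 0, "dz": 0, "ax": 0, "ay": 0, "az": 0, "jaw": 30}]'

```text
t: 4.45
eef_pos: [0.3953, 0.2482, 0.0445]
orientation: [0.0, 1.0, 0.002, -0.001]
wrist_force: [-0.6, -0.3, -0.2]
gripper_width: 0.0295
```

```bash
python3 -c "
from h import *
need([.398,.25,.24],0)"
```

```text
t 4.45 p [0.3953 0.2482 0.0445] yaw 0.25 F [-0.6 -0.3 -0.2] w 0.0295
turn units [0.005 0.012 0.049]
shift units before turn [ 0.063 -0.043 -4.887]  after turn [ 0.068 -0.045 -4.887]
0 [ 0.013 -0.009 -0.977] [0.001 0.002 0.01 ]
1 [ 0.013 -0.009 -0.977] [0.001 0.002 0.01 ]
2 [ 0.013 -0.009 -0.977] [0.001 0.002 0.01 ]
3 [ 0.013 -0.009 -0.977] [0.001 0.002 0.01 ]
4 [ 0.013 -0.009 -0.977] [0.001 0.002 0.01 ]
```

Request:
jog_arm --plan '[{"dx": 0, "dy": 0, "dz": -0.3, "ax": 0, "ay": 0, "az": 0, "jaw": 30}, {"dx": 0, "dy": 0, "dz": -0.8, "ax": 0, "ay": 0, "az": 0, "jaw": 30}, {"dx": 0, "dy": 0, "dz": -0.9, "ax": 0, "ay": 0, "az": 0, "jaw": 30}, {"dx": 0, "dy": 0, "dz": -0.9, "ax": 0, "ay": 0, "az": -0.95, "jaw": 85}, {"dx": 0, "dy": 0, "dz": -0.9, "ax": 0, "ay": 0, "az": -0.95, "jaw": 85}, {"dx": 0, "dy": 0, "dz": -0.9, "ax": 0, "ay": 0, "az": -0.95, "jaw": 85}, {"dx": 0, "dy": 0, "dz": 0, "ax": 0, "ay": 0, "az": -0.95, "jaw": 85}, {"dx": 0, "dy": 0, "dz": 0, "ax": 0, "ay": 0, "az": -0.95, "jaw": 85}]'

```text
t: 5.12
eef_pos: [0.3964, 0.2491, 0.2348]
orientation: [-0.001, 0.978, 0.21, 0.002]
wrist_force: [-1.0, -0.4, -0.1]
gripper_width: 0.06
```

```bash
python3 - <<'E'
from h import *
need([.44,.25,.23],90)
t=camera("top"); crop(t,150,180,260,280,6,"pics/td3.png")
E
```

```text
t 5.12 p [0.3964 0.2491 0.2348] yaw 24.25 F [-1.  -0.4 -0.1] w 0.06
turn units [ 4.0000e-03 -5.0000e-02 -1.3151e+01]
shift units before turn [1.003 0.427 0.124]  after turn [0.022 1.09  0.121]
0 [0.072 0.031 0.009] [ 0.    -0.004 -0.939]
1 [0.069 0.036 0.009] [ 0.    -0.004 -0.939]
2 [0.066 0.042 0.009] [ 0.    -0.004 -0.939]
3 [0.062 0.047 0.009] [ 0.    -0.004 -0.939]
4 [0.058 0.052 0.009] [ 0.    -0.004 -0.939]
5 [0.054 0.057 0.009] [ 0.    -0.004 -0.939]
6 [0.049 0.061 0.009] [ 0.    -0.004 -0.939]
7 [0.044 0.065 0.009] [ 0.    -0.004 -0.939]
8 [0.038 0.068 0.009] [ 0.    -0.004 -0.939]
9 [0.032 0.071 0.009] [ 0.    -0.004 -0.939]
10 [0.027 0.073 0.009] [ 0.    -0.004 -0.939]
11 [0.021 0.075 0.009] [ 0.    -0.004 -0.939]
12 [0.014 0.077 0.009] [ 0.    -0.004 -0.939]
13 [0.008 0.077 0.009] [ 0.    -0.004 -0.939]
```

View pics/td3.png

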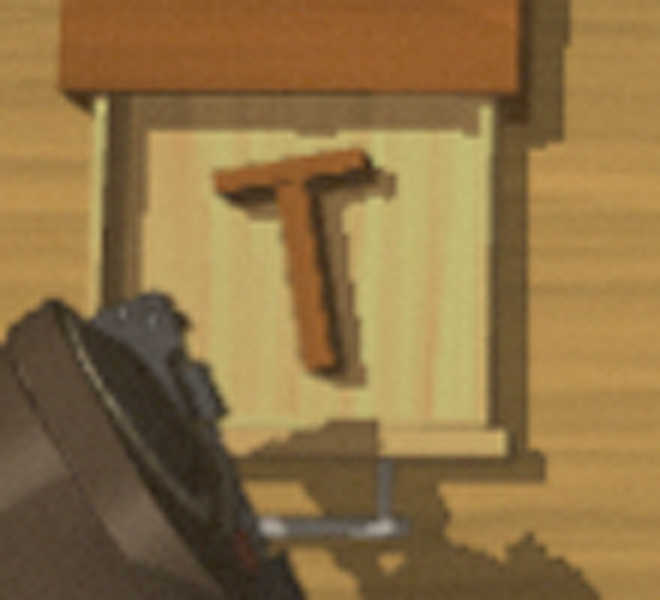

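The board is plainly visible. Its plate's outer edge runs (213,172)–(362,149), and the rib goes from about (292,185) to its free end at (322,372), a turn of about +8°.

```bash
python3 - <<'E'
from h import *
C=cam("top"); P=lambda u,v,z: onz(C,150+(u+.5)/6-.5,180+(v+.5)/6-.5,z)
for u,v in [(213,172),(364,149),(370,165),(218,193),(305,366),(333,362),(282,190),(312,186)]: print((u,v),P(u,v,.082).round(4))
a,b=P(213,172,.082),P(364,149,.082); ex=np.array([-(b-a)[1],(b-a)[0],0]);ex/=np.linalg.norm(ex)
print("ex",ex,np.degrees(np.arctan2(ex[1],ex[0])),"w",np.linalg.norm(a-b),"orig",(a+b)/2-.046*ex)
e=(P(305,366,.082)+P(333,362,.082))/2; m=(a+b)/2; d=m-e; print("rib dir",np.degrees(np.arctan2(d[1],d[0])),np.linalg.norm(d),m-d*.046/.112)
E
```

```text
(213, 172) [0.5801 0.2873 0.082 ]
(364, 149) [0.5923 0.2084 0.082 ]
(370, 165) [0.5838 0.205  0.082 ]
(218, 193) [0.569  0.2844 0.082 ]
(305, 366) [0.4785 0.2366 0.082 ]
(333, 362) [0.4806 0.2222 0.082 ]
(282, 190) [0.5706 0.2508 0.082 ]
(312, 186) [0.5727 0.2352 0.082 ]
ex [0.98825733 0.15279875 0.        ] 8.789153193836203 w 0.07987526998063264 orig [0.54075053 0.24080863 0.082     ]
rib dir 9.816143868095313 0.10820391966347015 [0.54242009 0.24026077 0.082     ]
```

```bash
python3 -c "
from h import *
need([.541,.2405,.2],99)"
```

```text
t 5.17 p [0.3957 0.2487 0.2336] yaw 24.59 F [ 0.  -1.6  0. ] w 0.0641
turn units [-1.0000e-03 -2.2000e-02 -1.4882e+01]
shift units before turn [3.216 1.699 0.843]  after turn [-0.771  3.555  0.841]
0 [0.214 0.113 0.056] [-0.    -0.001 -0.992]
1 [0.204 0.131 0.056] [-0.    -0.001 -0.992]
2 [0.192 0.149 0.056] [-0.    -0.001 -0.992]
3 [0.178 0.165 0.056] [-0.    -0.001 -0.992]
4 [0.163 0.179 0.056] [-0.    -0.001 -0.992]
5 [0.147 0.193 0.056] [-0.    -0.001 -0.992]
6 [0.13  0.205 0.056] [-0.    -0.001 -0.992]
7 [0.112 0.215 0.056] [-0.    -0.001 -0.992]
8 [0.093 0.224 0.056] [-0.    -0.001 -0.992]
9 [0.073 0.231 0.056] [-0.    -0.001 -0.992]
10 [0.053 0.237 0.056] [-0.    -0.001 -0.992]
11 [0.032 0.24  0.056] [-0.    -0.001 -0.992]
12 [0.011 0.242 0.056] [-0.    -0.001 -0.992]
13 [-0.01   0.242  0.056] [-0.    -0.001 -0.992]
14 [-0.031  0.241  0.056] [-0.    -0.001 -0.992]
```

Request:
jog_arm --plan '[{"dx": 0.21, "dy": 0.11, "dz": 0, "ax": 0, "ay": 0, "az": -1, "jaw": 70}, {"dx": 0.2, "dy": 0.13, "dz": 0, "ax": 0, "ay": 0, "az": -1, "jaw": 70}, {"dx": 0.19, "dy": 0.15, "dz": 0, "ax": 0, "ay": 0, "az": -1, "jaw": 70}, {"dx": 0.18, "dy": 0.17, "dz": 0, "ax": 0, "ay": 0, "az": -1, "jaw": 70}, {"dx": 0.16, "dy": 0.18, "dz": 0, "ax": 0, "ay": 0, "az": -1, "jaw": 70}, {"dx": 0.15, "dy": 0.19, "dz": 0, "ax": 0, "ay": 0, "az": -1, "jaw": 70}, {"dx": 0.13, "dy": 0.2, "dz": 0, "ax": 0, "ay": 0, "az": -1, "jaw": 70}, {"dx": 0.11, "dy": 0.21, "dz": 0, "ax": 0, "ay": 0, "az": -1, "jaw": 70}]'

```text
t: 5.83
eef_pos: [0.4724, 0.2431, 0.2318]
orientation: [-0.0, 0.847, 0.531, -0.001]
wrist_force: [-0.2, -0.2, 0.2]
gripper_width: 0.0703
```

Request:
jog_arm --plan '[{"dx": 0.09, "dy": 0.22, "dz": 0.1, "ax": 0, "ay": 0, "az": -1, "jaw": 70}, {"dx": 0.07, "dy": 0.23, "dz": 0.1, "ax": 0, "ay": 0, "az": -1, "jaw": 70}, {"dx": 0.05, "dy": 0.24, "dz": 0.1, "ax": 0, "ay": 0, "az": -1, "jaw": 70}, {"dx": 0.03, "dy": 0.24, "dz": 0.1, "ax": 0, "ay": 0, "az": -0.7, "jaw": 70}, {"dx": 0, "dy": 0.24, "dz": 0.1, "ax": 0, "ay": 0, "az": -0.7, "jaw": 70}, {"dx": 0, "dy": 0.24, "dz": 0.1, "ax": 0, "ay": 0, "az": -0.5, "jaw": 70}, {"dx": 0, "dy": 0.2, "dz": 0, "ax": 0, "ay": 0, "az": 0, "jaw": 70}, {"dx": 0, "dy": 0, "dz": 0, "ax": 0, "ay": 0, "az": 0, "jaw": 70}]'

```text
t: 6.5
eef_pos: [0.5391, 0.238, 0.2078]
orientation: [0.0, 0.718, 0.696, -0.001]
wrist_force: [0.1, 0.2, -0.2]
gripper_width: 0.07
```

```bash
python3 -c "
from h import *
camera('top')
need([.541,.2405,.038],99)
print(readout.sense()['q'].round(2))
cv2.imwrite('pics/w4.png',camera('wrist')[:,:,::-1])"
```

```text
t 6.55 p [0.5384 0.2383 0.2081] yaw 88.3 F [ 0.  -0.1 -0.2] w 0.07
turn units [-0.012  0.009 -2.141]
shift units before turn [0.062 0.067 4.252]  after turn [0.045 0.073 4.252]
0 [0.012 0.013 0.85 ] [-0.002  0.002 -0.428]
1 [0.012 0.014 0.85 ] [-0.002  0.002 -0.428]
2 [0.011 0.014 0.85 ] [-0.002  0.002 -0.428]
3 [0.01  0.014 0.85 ] [-0.002  0.002 -0.428]
4 [0.01  0.014 0.85 ] [-0.002  0.002 -0.428]
[-0.7   0.37  0.26  1.72 -0.1   1.07  1.14]
```

View pics/w4.png

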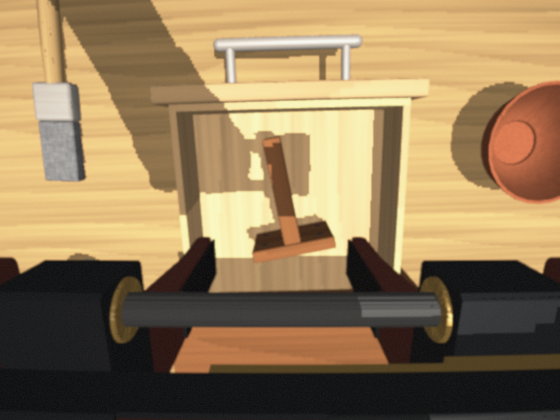

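```bash
python3 -c "
from h import *
crop(cv2.imread('pics/w4.png')[:,:,::-1],230,120,350,270,4,'pics/w4c.png')"
```

```text
(no output)
```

View pics/w4c.png

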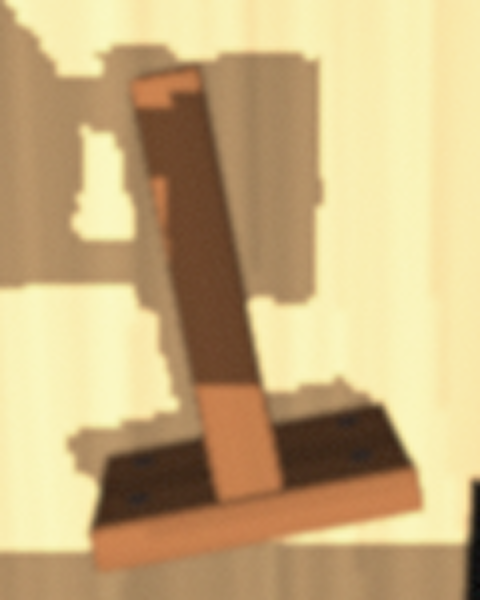

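The crop shows the plate's top as the light strip, with its outer edge (97,571)–(422,508). The rib top runs from its free end (132,80)–(200,66) to (218,500)–(283,488).

```bash
python3 - <<'E'
from h import *
s=readout.sense();C=cam("wrist",s); P=lambda u,v,z=.082: onz(C,230+(u+.5)/4-.5,120+(v+.5)/4-.5,z)
a,b=P(97,571),P(422,508); i,j=P(93,530),P(415,466)
print(a.round(4),b.round(4),"width",np.linalg.norm(a-b),np.linalg.norm(i-j))
for p,q in((a,b),(i,j)):
    d=q-p; print("yaw",np.degrees(np.arctan2(-d[0],d[1])))
e=(P(132,80)+P(200,66))/2; f=(P(218,500)+P(283,488))/2
d=f-e; yaw=np.arctan2(d[1],d[0]); print("rib len",np.linalg.norm(d),"yaw",np.degrees(yaw),"thick",np.linalg.norm(P(132,80)-P(200,66)))
ex=d/np.linalg.norm(d)
print("orig from face",((a+b)/2-.046*ex).round(4),"from rib junction",(f-.034*ex).round(4),"from end",(e+.066*ex).round(4))
E
```

```text
[0.5946 0.2105 0.082 ] [0.5809 0.2881 0.082 ] width 0.07877266612492811 0.07745647416503
yaw 10.034572018047411
yaw 10.225461692646261
rib len 0.09869511939655508 yaw 9.561290090685315 thick 0.015132146831042541
orig from face [0.5424 0.2417 0.082 ] from rib junction [0.5426 0.242  0.082 ] from end [0.5439 0.2422 0.082 ]
```

```bash
python3 -c "
from h import *
need([.542,.2415,.040],99.6)"
```

```text
t 6.6 p [0.5381 0.2385 0.2083] yaw 88.35 F [-0.4 -1.2  1. ] w 0.0699
turn units [-0.011  0.004 -2.25 ]
shift units before turn [0.079 0.1   4.208]  after turn [0.057 0.11  4.208]
0 [0.016 0.02  0.842] [-0.002  0.001 -0.45 ]
1 [0.015 0.02  0.842] [-0.002  0.001 -0.45 ]
2 [0.014 0.021 0.842] [-0.002  0.001 -0.45 ]
3 [0.013 0.021 0.842] [-0.002  0.001 -0.45 ]
4 [0.012 0.022 0.842] [-0.002  0.001 -0.45 ]
```

Request:
jog_arm --plan '[{"dx": 0.06, "dy": 0.11, "dz": 0.2, "ax": 0, "ay": 0, "az": -0.75, "jaw": 45}, {"dx": 0, "dy": 0, "dz": 0.5, "ax": 0, "ay": 0, "az": -0.75, "jaw": 45}, {"dx": 0, "dy": 0, "dz": 0.6, "ax": 0, "ay": 0, "az": -0.75, "jaw": 45}, {"dx": 0, "dy": 0, "dz": 0.5, "ax": 0, "ay": 0, "az": 0, "jaw": 45}, {"dx": 0, "dy": 0, "dz": 0.2, "ax": 0, "ay": 0, "az": 0, "jaw": 45}, {"dx": 0, "dy": 0, "dz": 0, "ax": 0, "ay": 0, "az": 0, "jaw": 45}, {"dx": 0, "dy": 0, "dz": 0, "ax": 0, "ay": 0, "az": 0, "jaw": 45}]'

```text
t: 7.18
eef_pos: [0.5427, 0.2411, 0.1292]
orientation: [-0.0, 0.645, 0.764, -0.0]
wrist_force: [-0.0, 0.1, -0.3]
gripper_width: 0.045
```

```bash
python3 -c "
from h import *
need([.542,.2415,.040],99.6)"
```

```text
t 7.18 p [0.5427 0.2411 0.1292] yaw 99.69 F [-0.   0.1 -0.3] w 0.045
turn units [-0.001 -0.     0.019]
shift units before turn [ 0.012 -0.016  2.23 ]  after turn [ 0.012 -0.017  2.23 ]
0 [ 0.004 -0.005  0.743] [-0.    -0.     0.006]
1 [ 0.004 -0.005  0.743] [-0.    -0.     0.006]
2 [ 0.004 -0.006  0.743] [-0.    -0.     0.006]
```

Request:
jog_arm --plan '[{"dx": 0, "dy": 0, "dz": 0.4, "ax": 0, "ay": 0, "az": 0, "jaw": 45}, {"dx": 0, "dy": 0, "dz": 0.7, "ax": 0, "ay": 0, "az": 0, "jaw": 45}, {"dx": 0, "dy": 0, "dz": 0.7, "ax": 0, "ay": 0, "az": 0, "jaw": 45}, {"dx": 0, "dy": 0, "dz": 0.3, "ax": 0, "ay": 0, "az": 0, "jaw": 45}, {"dx": 0, "dy": 0, "dz": 0.13, "ax": 0, "ay": 0, "az": 0, "jaw": 45}, {"dx": 0, "dy": 0, "dz": 0, "ax": 0, "ay": 0, "az": 0, "jaw": 45}, {"dx": 0, "dy": 0, "dz": 0, "ax": 0, "ay": 0, "az": 0, "jaw": 8}, {"dx": 0, "dy": 0, "dz": 0, "ax": 0, "ay": 0, "az": 0, "jaw": 8}]'

```text
t: 7.85
eef_pos: [0.544, 0.2414, 0.0412]
orientation: [0.0, 0.645, 0.765, 0.001]
wrist_force: [-0.3, 0.4, -0.3]
gripper_width: 0.0354
```

Request:
jog_arm --plan '[{"dx": 0, "dy": 0, "dz": 0, "ax": 0, "ay": 0, "az": 0, "jaw": 8}, {"dx": 0, "dy": 0, "dz": 0, "ax": 0, "ay": 0, "az": 0, "jaw": 8}, {"dx": 0, "dy": 0, "dz": 0, "ax": 0, "ay": 0, "az": 0, "jaw": 8}, {"dx": 0, "dy": 0, "dz": 0, "ax": 0, "ay": 0, "az": 0, "jaw": 8}]'

```text
t: 8.18
eef_pos: [0.5433, 0.2413, 0.0403]
orientation: [0.0, 0.645, 0.765, 0.001]
wrist_force: [-1.0, 0.5, 6.7]
gripper_width: 0.0161
```

Request:
jog_arm --plan '[{"dx": 0, "dy": 0, "dz": -0.2, "ax": 0, "ay": 0, "az": 0, "jaw": 8}, {"dx": 0, "dy": 0, "dz": -0.4, "ax": 0, "ay": 0, "az": 0, "jaw": 8}, {"dx": 0, "dy": 0, "dz": -0.6, "ax": 0, "ay": 0, "az": 0, "jaw": 8}, {"dx": 0, "dy": 0, "dz": -0.7, "ax": 0, "ay": 0, "az": 0, "jaw": 8}, {"dx": 0, "dy": 0, "dz": -0.7, "ax": 0, "ay": 0, "az": 0, "jaw": 8}, {"dx": 0, "dy": 0, "dz": -0.7, "ax": 0, "ay": 0, "az": 0, "jaw": 8}, {"dx": 0, "dy": 0, "dz": -0.5, "ax": 0, "ay": 0, "az": 0, "jaw": 8}, {"dx": 0, "dy": 0, "dz": -0.2, "ax": 0, "ay": 0, "az": 0, "jaw": 8}]'

```text
t: 8.85
eef_pos: [0.544, 0.2412, 0.203]
orientation: [0.001, 0.645, 0.764, 0.002]
wrist_force: [-0.1, -0.1, -0.7]
gripper_width: 0.016
```

```bash
python3 -c "
from h import *
need([.74,-.2,.22],89)
cv2.imwrite('pics/w5.png',camera('wrist')[:,:,::-1])"
```

```text
t 8.85 p [0.544  0.2412 0.203 ] yaw 99.72 F [-0.1 -0.1 -0.7] w 0.016
turn units [ 0.045 -0.022  2.144]
shift units before turn [-11.699   2.969  -0.43 ]  after turn [-10.943   5.092  -0.424]
0 [-0.9    0.228 -0.033] [ 0.003 -0.002  0.165]
1 [-0.897  0.241 -0.033] [ 0.003 -0.002  0.165]
2 [-0.893  0.254 -0.033] [ 0.003 -0.002  0.165]
3 [-0.889  0.267 -0.033] [ 0.003 -0.002  0.165]
4 [-0.885  0.28  -0.033] [ 0.003 -0.002  0.165]
5 [-0.881  0.292 -0.033] [ 0.003 -0.002  0.165]
6 [-0.877  0.305 -0.033] [ 0.003 -0.002  0.165]
7 [-0.872  0.318 -0.033] [ 0.003 -0.002  0.165]
8 [-0.868  0.33  -0.033] [ 0.003 -0.002  0.165]
9 [-0.863  0.343 -0.033] [ 0.003 -0.002  0.165]
10 [-0.858  0.355 -0.033] [ 0.003 -0.002  0.165]
11 [-0.853  0.367 -0.033] [ 0.003 -0.002  0.165]
12 [-0.847  0.38  -0.033] [ 0.003 -0.002  0.165]
```

View pics/w5.png

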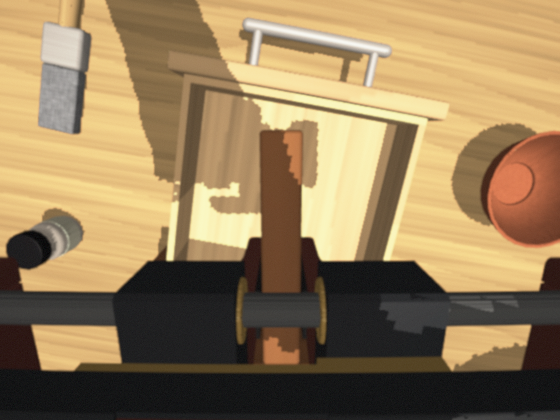

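The wrist view shows the board held, its rib upright at columns 261–302 and in line with the tool, and the drawer still fully open.

Request:
jog_arm --plan '[{"dx": -0.4, "dy": 0.1, "dz": -0.05, "ax": 0, "ay": 0, "az": 0.15, "jaw": 8}, {"dx": -0.7, "dy": 0.2, "dz": -0.05, "ax": 0, "ay": 0, "az": 0.15, "jaw": 8}, {"dx": -0.8, "dy": 0.23, "dz": -0.05, "ax": 0, "ay": 0, "az": 0.15, "jaw": 8}, {"dx": -0.8, "dy": 0.25, "dz": -0.05, "ax": 0, "ay": 0, "az": 0.15, "jaw": 8}, {"dx": -0.8, "dy": 0.27, "dz": -0.05, "ax": 0, "ay": 0, "az": 0.15, "jaw": 8}, {"dx": -0.8, "dy": 0.28, "dz": -0.05, "ax": 0, "ay": 0, "az": 0.15, "jaw": 8}, {"dx": -0.8, "dy": 0.3, "dz": -0.05, "ax": 0, "ay": 0, "az": 0.15, "jaw": 8}, {"dx": -0.8, "dy": 0.31, "dz": -0.05, "ax": 0, "ay": 0, "az": 0.15, "jaw": 8}]'

```text
t: 9.57
eef_pos: [0.6477, 0.0129, 0.2133]
orientation: [-0.001, 0.684, 0.729, -0.001]
wrist_force: [-0.1, -0.7, -1.3]
gripper_width: 0.0158
```

```bash
python3 -c "
from h import *
need([.74,-.2,.22],89)"
```

```text
t 9.57 p [0.6477 0.0129 0.2133] yaw 93.64 F [-0.1 -0.7 -1.3] w 0.0158
turn units [-0.037  0.009  0.928]
shift units before turn [-5.457  1.963 -0.169]  after turn [-5.28   2.399 -0.166]
0 [-0.91   0.327 -0.028] [-0.006  0.002  0.155]
1 [-0.905  0.339 -0.028] [-0.006  0.002  0.155]
2 [-0.9    0.352 -0.028] [-0.006  0.002  0.155]
3 [-0.896  0.364 -0.028] [-0.006  0.002  0.155]
4 [-0.891  0.376 -0.028] [-0.006  0.002  0.155]
5 [-0.885  0.388 -0.028] [-0.006  0.002  0.155]
```

Request:
jog_arm --plan '[{"dx": -0.8, "dy": 0.3, "dz": 0, "ax": 0, "ay": 0, "az": 0.15, "jaw": 8}, {"dx": -0.8, "dy": 0.32, "dz": 0, "ax": 0, "ay": 0, "az": 0.15, "jaw": 8}, {"dx": -0.8, "dy": 0.34, "dz": 0, "ax": 0, "ay": 0, "az": 0.15, "jaw": 8}, {"dx": -0.8, "dy": 0.36, "dz": 0, "ax": 0, "ay": 0, "az": 0.15, "jaw": 8}, {"dx": -0.7, "dy": 0.36, "dz": 0, "ax": 0, "ay": 0, "az": 0.15, "jaw": 8}, {"dx": -0.5, "dy": 0.3, "dz": 0, "ax": 0, "ay": 0, "az": 0.15, "jaw": 8}, {"dx": -0.2, "dy": 0.1, "dz": 0, "ax": 0, "ay": 0, "az": 0, "jaw": 8}, {"dx": 0, "dy": 0, "dz": 0, "ax": 0, "ay": 0, "az": 0, "jaw": 8}]'

```text
t: 10.23
eef_pos: [0.7363, -0.1698, 0.2126]
orientation: [-0.001, 0.713, 0.701, -0.002]
wrist_force: [-0.8, -0.8, -1.3]
gripper_width: 0.0157
```

```bash
python3 -c "
from h import *
camera('top'); camera('top')
need([.74,-.2,.22],89); np.save('s6.npy',readout.sense(),allow_pickle=True)
cv2.imwrite('pics/w6.png',camera('wrist')[:,:,::-1])"
```

```text
t 10.33 p [ 0.7366 -0.1651  0.2137] yaw 89.24 F [ 0.2  0.9 -1.6] w 0.0158
turn units [-0.03  -0.012  0.047]
shift units before turn [-0.872  0.096 -0.159]  after turn [-0.872  0.1   -0.157]
0 [-0.872  0.096 -0.159] [-0.03  -0.012  0.047]
```

View pics/w6.png

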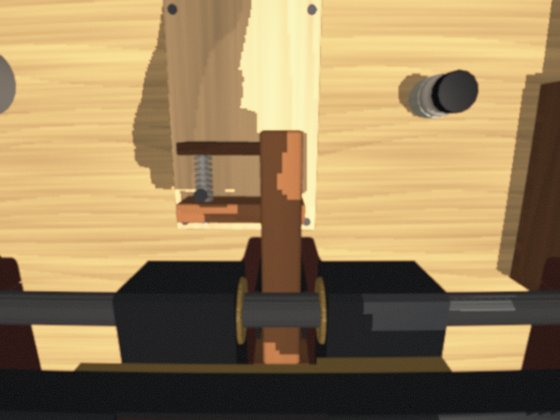

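The wrist view shows the fence's top as a dark strip from (178,143), partly hidden by the rib. I'll shift so that both of its ends show.

Request:
jog_arm --plan '[{"dx": -0.4, "dy": 0.2, "dz": 0, "ax": 0, "ay": 0, "az": 0, "jaw": 8}, {"dx": -0.4, "dy": 0.2, "dz": 0, "ax": 0, "ay": 0, "az": 0, "jaw": 8}, {"dx": -0.1, "dy": 0.1, "dz": 0, "ax": 0, "ay": 0, "az": 0, "jaw": 8}, {"dx": 0, "dy": 0, "dz": 0, "ax": 0, "ay": 0, "az": 0, "jaw": 8}, {"dx": 0, "dy": 0, "dz": 0, "ax": 0, "ay": 0, "az": 0, "jaw": 8}, {"dx": 0, "dy": 0, "dz": 0, "ax": 0, "ay": 0, "az": 0, "jaw": 8}]'

```text
t: 10.88
eef_pos: [0.757, -0.1997, 0.2155]
orientation: [-0.0, 0.711, 0.703, 0.0]
wrist_force: [-0.7, -0.3, -0.6]
gripper_width: 0.0158
```

```bash
python3 -c "
from h import *
need([.74,-.2,.22],89); np.save('s7.npy',readout.sense(),allow_pickle=True)
im=camera('wrist')
cv2.imwrite('pics/w7.png',im[:,:,::-1])
crop(im,170,0,370,250,3,'/dev/null.png') if 0 else None
crop(im,180,50,380,250,4,'pics/w7c.png') if 0 else crop(im,190,90,370,240,4,'pics/w7c.png')
"
```

```text
t 10.88 p [ 0.757  -0.1997  0.2155] yaw 89.34 F [-0.7 -0.3 -0.6] w 0.0158
turn units [-0.001 -0.015  0.068]
shift units before turn [-0.011 -0.424 -0.114]  after turn [-0.014 -0.424 -0.114]
0 [-0.011 -0.424 -0.114] [-0.001 -0.015  0.068]
```

View pics/w7.png

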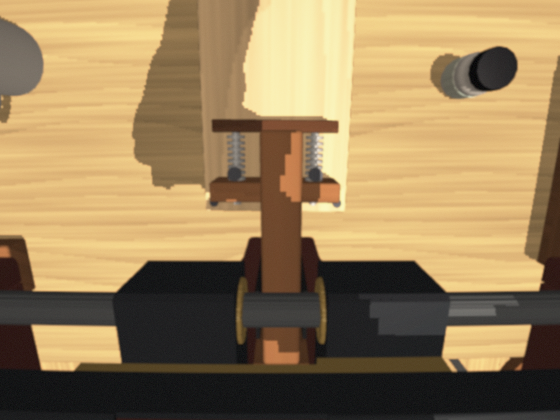

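View pics/w7c.png

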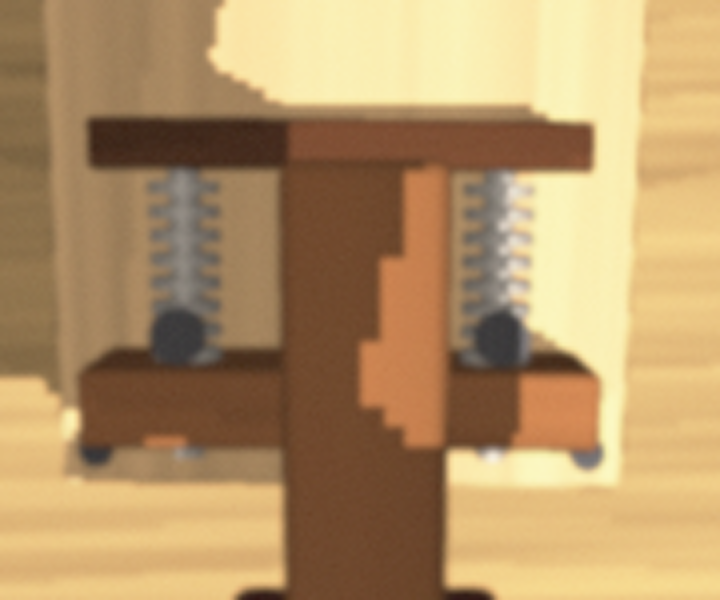

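Both fence ends now show. In the crop its top's front edge runs (90,118)–(592,124) and its back edge (90,166)–(592,170). The block's top corners are near (82,372), (598,376), (598,449) and (82,444).

```bash
python3 - <<'E'
from h import *
s=np.load('s7.npy',allow_pickle=True).item();C=cam("wrist",s); P=lambda u,v,z: onz(C,190+(u+.5)/4-.5,90+(v+.5)/4-.5,z)
def pr(n,a,b):
    d=b-a; print(n,a.round(4),b.round(4),"len",np.linalg.norm(d).round(4),"yaw",np.degrees(np.arctan2(-d[0],d[1])).round(2),"mid",((a+b)/2).round(4))
pr("fence front",P(90,118,.0645),P(592,124,.0645))
pr("fence back",P(90,166,.0645),P(592,170,.0645))
pr("block front",P(82,372,.063),P(598,376,.063))
pr("block back",P(82,446,.063),P(598,449,.063))
pr("base rear",P(67,479,.018),P(619,486,.018))
for n,a,b in [("baseL",P(46,20,.018),P(64,400,.018)),("baseR",P(642,20,.018),P(623,400,.018))]:
    d=a-b; print(n,a.round(4),b.round(4),np.degrees(np.arctan2(-d[1],-d[0])))
pr("base mid",P(55,200,.018),P(633,200,.018))
E
```

```text
fence front [ 0.6805 -0.2634  0.0645] [ 0.6833 -0.146   0.0645] len 0.1174 yaw -1.36 mid [ 0.6819 -0.2047  0.0645]
fence back [ 0.6915 -0.264   0.0645] [ 0.6938 -0.1458  0.0645] len 0.1183 yaw -1.14 mid [ 0.6927 -0.2049  0.0645]
block front [ 0.7406 -0.2693  0.063 ] [ 0.7432 -0.1426  0.063 ] len 0.1267 yaw -1.14 mid [ 0.7419 -0.206   0.063 ]
block back [ 0.7592 -0.2705  0.063 ] [ 0.7615 -0.142   0.063 ] len 0.1285 yaw -1.03 mid [ 0.7604 -0.2063  0.063 ]
base rear [ 0.7784 -0.2856  0.018 ] [ 0.7824 -0.1274  0.018 ] len 0.1582 yaw -1.44 mid [ 0.7804 -0.2065  0.018 ]
baseL [ 0.6535 -0.2831  0.018 ] [ 0.7555 -0.2849  0.018 ] -1.012592555626145
baseR [ 0.6555 -0.1255  0.018 ] [ 0.7574 -0.1272  0.018 ] -0.9156987861877119
base mid [ 0.7002 -0.2837  0.018 ] [ 0.7021 -0.1263  0.018 ] len 0.1574 yaw -0.69 mid [ 0.7012 -0.205   0.018 ]
```

```bash
python3 - <<'E'
from h import *
s=np.load('s7.npy',allow_pickle=True).item();c=get_calibration('wrist');M=np.array(c['mount'])
# pixel -> tool coords at tool z=-0.0417 (board top)
def tool(u,v,z=-.0417):
    d=np.array([(u-c["cx"])/c["fx"],(v-c["cy"])/c["fy"]]);p=d.copy()
    for _ in range(20):p=d/(1+c["k1"]*(p@p))
    o=M[:3,3];r=M[:3,:3]@np.array([p[0],p[1],1]); return (o+r*(z-o[2])/r[2]).round(4)
print("rib end",tool(261,130.5),tool(302,130.5),"near",tool(262,235),tool(302,235))
need([.611,-.2032,.17],88.9)
E
```

```text
rib end [-0.0076 -0.0649 -0.0417] [ 0.0072 -0.0649 -0.0417] near [-0.0078 -0.0252 -0.0417] [ 0.0078 -0.0252 -0.0417]
t 10.93 p [ 0.757  -0.1999  0.2156] yaw 89.34 F [ 0.8  0.8 -2.2] w 0.0162
turn units [ 0.001 -0.013  0.089]
shift units before turn [-0.127 -3.649  1.139]  after turn [-0.154 -3.648  1.139]
0 [-0.032 -0.912  0.285] [ 0.    -0.003  0.022]
1 [-0.033 -0.912  0.285] [ 0.    -0.003  0.022]
2 [-0.035 -0.912  0.285] [ 0.    -0.003  0.022]
3 [-0.037 -0.912  0.285] [ 0.    -0.003  0.022]
```

Request:
jog_arm --plan '[{"dx": -0.03, "dy": -0.4, "dz": 0, "ax": 0, "ay": 0, "az": 0.09, "jaw": 8}, {"dx": -0.03, "dy": -0.7, "dz": 0.1, "ax": 0, "ay": 0, "az": 0, "jaw": 8}, {"dx": -0.03, "dy": -0.8, "dz": 0.2, "ax": 0, "ay": 0, "az": 0, "jaw": 8}, {"dx": -0.03, "dy": -0.8, "dz": 0.3, "ax": 0, "ay": 0, "az": 0, "jaw": 8}, {"dx": -0.03, "dy": -0.6, "dz": 0.3, "ax": 0, "ay": 0, "az": 0, "jaw": 8}, {"dx": 0, "dy": -0.35, "dz": 0.24, "ax": 0, "ay": 0, "az": 0, "jaw": 8}, {"dx": 0, "dy": 0, "dz": 0, "ax": 0, "ay": 0, "az": 0, "jaw": 8}, {"dx": 0, "dy": 0, "dz": 0, "ax": 0, "ay": 0, "az": 0, "jaw": 8}]'

```text
t: 11.6
eef_pos: [0.6108, -0.2039, 0.1704]
orientation: [-0.0, 0.714, 0.7, 0.0]
wrist_force: [-0.1, -0.1, -1.8]
gripper_width: 0.016
```

```bash
python3 - <<'E'
from h import *
need([.61,-.2032,.05],88.9)
E
```

```text
t 11.6 p [ 0.6108 -0.2039  0.1704] yaw 88.82 F [-0.1 -0.1 -1.8] w 0.016
turn units [ 0.006 -0.009 -0.015]
shift units before turn [ 0.015 -0.023  3.011]  after turn [ 0.018 -0.021  3.011]
0 [ 0.004 -0.006  0.753] [ 0.002 -0.002 -0.004]
1 [ 0.004 -0.006  0.753] [ 0.002 -0.002 -0.004]
2 [ 0.004 -0.005  0.753] [ 0.002 -0.002 -0.004]
3 [ 0.004 -0.005  0.753] [ 0.002 -0.002 -0.004]
```

Request:
jog_arm --plan '[{"dx": 0, "dy": 0, "dz": 0.4, "ax": 0, "ay": 0, "az": 0, "jaw": 8}, {"dx": 0, "dy": 0, "dz": 0.7, "ax": 0, "ay": 0, "az": 0, "jaw": 8}, {"dx": 0, "dy": 0, "dz": 0.7, "ax": 0, "ay": 0, "az": 0, "jaw": 8}, {"dx": 0, "dy": 0, "dz": 0.6, "ax": 0, "ay": 0, "az": 0, "jaw": 8}, {"dx": 0, "dy": 0, "dz": 0.4, "ax": 0, "ay": 0, "az": 0, "jaw": 8}, {"dx": 0, "dy": 0, "dz": 0.2, "ax": 0, "ay": 0, "az": 0, "jaw": 8}, {"dx": 0, "dy": 0, "dz": 0, "ax": 0, "ay": 0, "az": 0, "jaw": 8}, {"dx": 0, "dy": 0, "dz": 0, "ax": 0, "ay": 0, "az": 0, "jaw": 8}]'

```text
t: 12.27
eef_pos: [0.6121, -0.2048, 0.0504]
orientation: [0.0, 0.714, 0.7, 0.0]
wrist_force: [0.8, -0.0, -0.9]
gripper_width: 0.0159
```

```bash
python3 - <<'E'
from h import *
need([.61,-.2032,.0363],88.9)
t=camera("top"); crop(t,290,130,390,250,5,"pics/t8.png")
t=camera("scene"); crop(t,160,210,320,350,5,"pics/s8.png")
E
```

```text
t 12.27 p [ 0.6121 -0.2048  0.0504] yaw 88.82 F [ 0.8 -0.  -0.9] w 0.0159
turn units [ 0.011  0.002 -0.015]
shift units before turn [ 0.039 -0.054  0.353]  after turn [ 0.039 -0.054  0.353]
0 [ 0.039 -0.054  0.353] [ 0.011  0.002 -0.015]
```

View pics/t8.png

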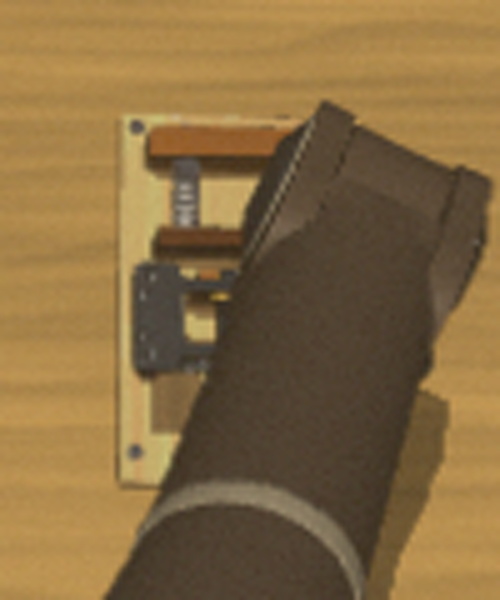

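View pics/s8.png

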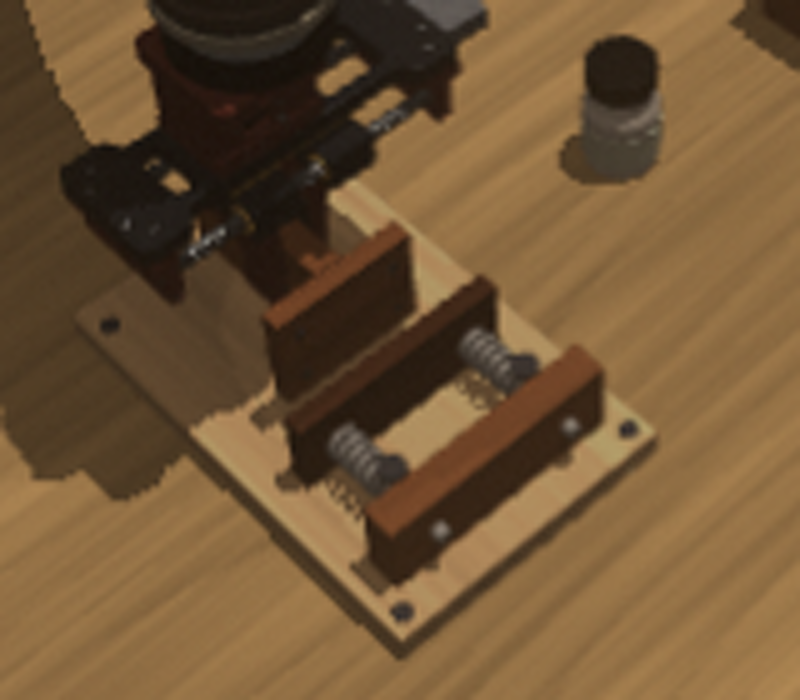

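The scene view shows the plate parallel to the fence: its outer top edge runs (270,328)–(412,242) and the fence's back top edge (303,432)–(497,288). I'll check the numbers.

```bash
python3 - <<'E'
from h import *
im=cv2.imread("pics/s8.png")
cv2.imwrite("pics/s8z.png",cv2.resize(im[200:600,230:630],None,fx=1.5,fy=1.5))
C=cam("scene"); P=lambda u,v,z: onz(C,160+(u+.5)/5-.5,210+(v+.5)/5-.5,z)
def pr(n,a,b):
    d=b-a; print(n,a.round(4),b.round(4),"len",np.linalg.norm(d).round(4),"yaw",np.degrees(np.arctan2(-d[0],d[1])).round(2),"mid",((a+b)/2).round(4))
pr("plate outer",P(270,329,.0921),P(412,243,.0921))
pr("fence back",P(303,433,.0645),P(497,288,.0645))
pr("block back",P(386,537,.063),P(606,373,.063))
s=readout.sense();R=rot(s["orientation"]);print("predicted face",(s["eef_pos"]+R@np.array([0,.046,-.0417])).round(4))
pr("pred px",np.array([0,0,0.]),np.array([0,1.,0]))
for X in [(.6925,-.2645,.0645),(.6950,-.1445,.0645)]: 
    u,v=proj(C,X); print((u+.5-160)*5-.5,(v+.5-210)*5-.5)
E
```

```text
plate outer [ 0.6551 -0.2467  0.0921] [ 0.6634 -0.1685  0.0921] len 0.0787 yaw -6.11 mid [ 0.6592 -0.2076  0.0921]
fence back [ 0.692  -0.262   0.0645] [ 0.6941 -0.1446  0.0645] len 0.1175 yaw -1.04 mid [ 0.693  -0.2033  0.0645]
block back [ 0.7575 -0.2712  0.063 ] [ 0.764  -0.1427  0.063 ] len 0.1286 yaw -2.87 mid [ 0.7608 -0.2069  0.063 ]
predicted face [ 0.6582 -0.2061  0.0932]
pred px [0. 0. 0.] [0. 1. 0.] len 1.0 yaw -0.0 mid [0.  0.5 0. ]
299.5746072469285 436.95656458173926
498.4401576290945 288.9758077764655
```

View pics/s8z.png

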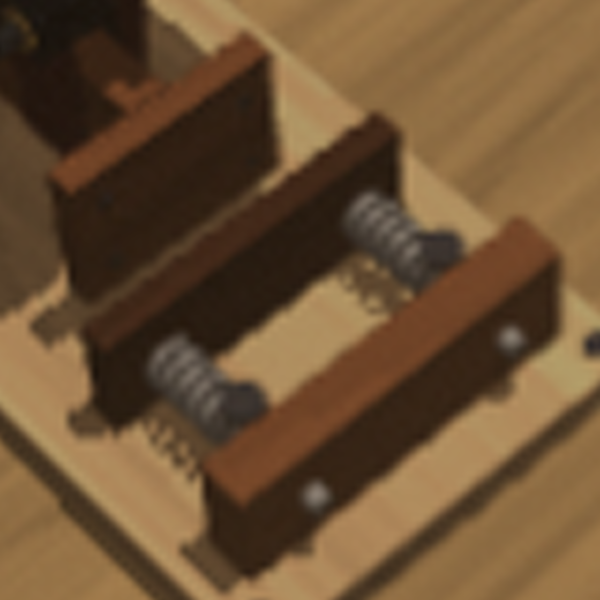

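```bash
python3 - <<'E'
from h import *
C=cam("scene"); P=lambda u,v,z: onz(C,160+(230+u/1.5+.5)/5-.5,210+(200+v/1.5+.5)/5-.5,z)
def pr(n,a,b):
    d=b-a; print(n,a.round(4),b.round(4),"len",np.linalg.norm(d).round(4),"yaw",np.degrees(np.arctan2(-d[0],d[1])).round(2),"mid",((a+b)/2).round(4))
pr("plate outer",P(70,192,.0921),P(270,55,.0921))
pr("plate inner",P(52,176,.0921),P(250,36,.0921))
pr("fence back",P(102,346,.0645),P(400,135,.0645))
pr("fence front",P(88,326,.0645),P(380,115,.0645))
pr("block back",P(240,502,.063),P(560,258,.063))
pr("plate bottom",P(84,303,.0321),P(278,165,.0321))
E
```

```text
plate outer [ 0.6567 -0.2443  0.0921] [ 0.66   -0.1666  0.0921] len 0.0778 yaw -2.38 mid [ 0.6584 -0.2054  0.0921]
plate inner [ 0.6483 -0.2442  0.0921] [ 0.6499 -0.1658  0.0921] len 0.0784 yaw -1.17 mid [ 0.6491 -0.205   0.0921]
fence back [ 0.6894 -0.2628  0.0645] [ 0.6948 -0.1455  0.0645] len 0.1174 yaw -2.65 mid [ 0.6921 -0.2042  0.0645]
fence front [ 0.6809 -0.2611  0.0645] [ 0.6846 -0.1444  0.0645] len 0.1167 yaw -1.8 mid [ 0.6828 -0.2028  0.0645]
block back [ 0.7579 -0.2692  0.063 ] [ 0.7627 -0.1432  0.063 ] len 0.1261 yaw -2.2 mid [ 0.7603 -0.2062  0.063 ]
plate bottom [ 0.6537 -0.2439  0.0321] [ 0.6566 -0.1648  0.0321] len 0.0792 yaw -2.09 mid [ 0.6551 -0.2044  0.0321]
```

Request:
jog_arm --plan '[{"dx": 0.04, "dy": 0, "dz": 0.1, "ax": 0, "ay": 0, "az": 0, "jaw": 8}, {"dx": 0, "dy": 0, "dz": 0.1, "ax": 0, "ay": 0, "az": 0, "jaw": 8}, {"dx": 0, "dy": 0, "dz": 0.08, "ax": 0, "ay": 0, "az": 0, "jaw": 8}, {"dx": 0, "dy": 0, "dz": 0.03, "ax": 0, "ay": 0, "az": 0, "jaw": 8}, {"dx": 0, "dy": 0, "dz": 0, "ax": 0, "ay": 0, "az": 0, "jaw": 8}, {"dx": 0, "dy": 0, "dz": 0, "ax": 0, "ay": 0, "az": 0, "jaw": 8}]'

```text
t: 12.87
eef_pos: [0.6109, -0.2034, 0.0373]
orientation: [-0.0, 0.715, 0.7, -0.0]
wrist_force: [0.4, -0.2, -2.6]
gripper_width: 0.0165
```

Request:
jog_arm --plan '[{"dx": 0, "dy": 0, "dz": 0.025, "ax": 0, "ay": 0, "az": 0, "jaw": 8}, {"dx": 0, "dy": 0, "dz": 0, "ax": 0, "ay": 0, "az": 0, "jaw": 8}]'

```text
t: 13.03
eef_pos: [0.6109, -0.2033, 0.0364]
orientation: [0.0, 0.715, 0.7, 0.0]
wrist_force: [0.6, 0.1, -1.9]
gripper_width: 0.0161
```

Request:
jog_arm --plan '[{"dx": 0, "dy": 0, "dz": 0.025, "ax": 0, "ay": 0, "az": 0, "jaw": 8}, {"dx": 0, "dy": 0, "dz": 0, "ax": 0, "ay": 0, "az": 0, "jaw": 8}]'

```text
t: 13.2
eef_pos: [0.611, -0.2034, 0.0363]
orientation: [0.0, 0.715, 0.7, 0.0]
wrist_force: [-2.2, 0.5, 4.5]
gripper_width: 0.0158
```

Request:
jog_arm --plan '[{"dx": 0, "dy": 0.1, "dz": 0, "ax": 0, "ay": 0, "az": 0, "jaw": 8}, {"dx": 0, "dy": 0.15, "dz": 0, "ax": 0, "ay": 0, "az": 0, "jaw": 8}, {"dx": 0, "dy": 0.15, "dz": 0, "ax": 0, "ay": 0, "az": 0, "jaw": 8}, {"dx": 0, "dy": 0.1, "dz": 0, "ax": 0, "ay": 0, "az": 0, "jaw": 8}, {"dx": 0, "dy": 0, "dz": 0, "ax": 0, "ay": 0, "az": 0, "jaw": 8}]'

```text
t: 13.62
eef_pos: [0.6321, -0.2041, 0.0363]
orientation: [0.001, 0.715, 0.7, 0.0]
wrist_force: [-0.7, 0.2, 4.9]
gripper_width: 0.0159
```

```bash
python3 - <<'E'
from h import *
need([.656,-.2040,.0363],88.9)
t=camera("scene"); crop(t,205,245,305,335,7,"pics/s9.png")
E
```

```text
t 13.62 p [ 0.6321 -0.2041  0.0363] yaw 88.79 F [-0.7  0.2  4.9] w 0.0159
turn units [ 0.017  0.005 -0.021]
shift units before turn [0.014 0.598 0.001]  after turn [ 0.013  0.598 -0.   ]
0 [0.014 0.598 0.001] [ 0.017  0.005 -0.021]
```

View pics/s9.png

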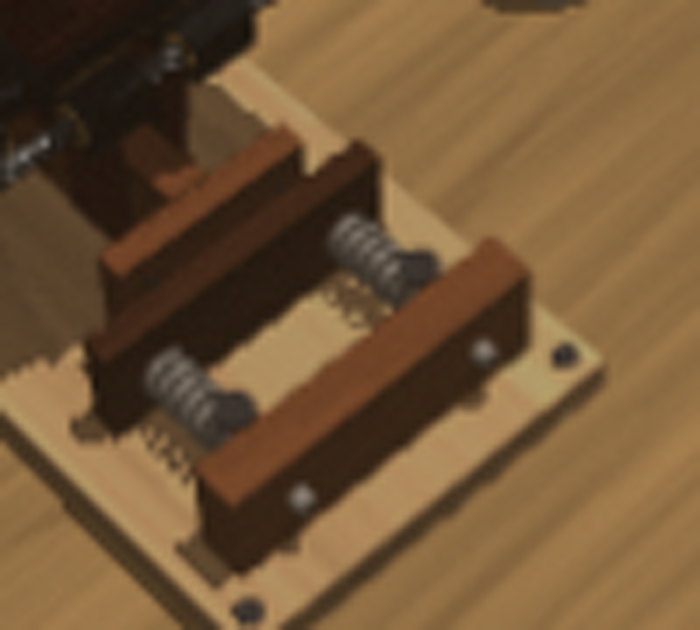

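The board stands close to the fence and parallel to it. I'll push on in small steps and watch the force.

Request:
jog_arm --plan '[{"dx": 0, "dy": 0.08, "dz": 0, "ax": 0, "ay": 0, "az": 0, "jaw": 8}, {"dx": 0, "dy": 0, "dz": 0, "ax": 0, "ay": 0, "az": 0, "jaw": 8}]'

```text
t: 13.83
eef_pos: [0.6343, -0.2042, 0.0363]
orientation: [0.0, 0.715, 0.699, -0.0]
wrist_force: [-3.8, 0.2, 7.4]
gripper_width: 0.0161
```

Request:
jog_arm --plan '[{"dx": 0, "dy": 0.08, "dz": 0, "ax": 0, "ay": 0, "az": 0, "jaw": 8}, {"dx": 0, "dy": 0, "dz": 0, "ax": 0, "ay": 0, "az": 0, "jaw": 8}]'

```text
t: 14.0
eef_pos: [0.6369, -0.2044, 0.0363]
orientation: [-0.0, 0.715, 0.699, -0.0]
wrist_force: [-5.4, 0.1, 8.8]
gripper_width: 0.0159
```

Request:
jog_arm --plan '[{"dx": 0, "dy": 0.08, "dz": 0, "ax": 0, "ay": 0, "az": 0, "jaw": 8}, {"dx": 0, "dy": 0, "dz": 0, "ax": 0, "ay": 0, "az": 0, "jaw": 8}]'

```text
t: 14.17
eef_pos: [0.6395, -0.2045, 0.0364]
orientation: [-0.001, 0.715, 0.699, -0.001]
wrist_force: [-8.1, 1.3, 11.3]
gripper_width: 0.0159
```

Request:
jog_arm --plan '[{"dx": 0, "dy": 0.08, "dz": 0, "ax": 0, "ay": 0, "az": 0, "jaw": 8}, {"dx": 0, "dy": 0, "dz": 0, "ax": 0, "ay": 0, "az": 0, "jaw": 8}]'

```text
t: 14.33
eef_pos: [0.6421, -0.2046, 0.0364]
orientation: [-0.001, 0.715, 0.699, -0.001]
wrist_force: [-10.1, 1.3, 12.7]
gripper_width: 0.0159
```

The vertical force is growing and adds friction on the base. I'll ease the downward command before pushing on.

Request:
jog_arm --plan '[{"dx": 0, "dy": 0.05, "dz": -0.03, "ax": 0, "ay": 0, "az": 0, "jaw": 8}, {"dx": 0, "dy": 0, "dz": 0, "ax": 0, "ay": 0, "az": 0, "jaw": 8}, {"dx": 0, "dy": 0, "dz": 0, "ax": 0, "ay": 0, "az": 0, "jaw": 8}]'

```text
t: 14.58
eef_pos: [0.6438, -0.2046, 0.0365]
orientation: [-0.001, 0.715, 0.699, -0.001]
wrist_force: [-6.8, 0.1, 6.4]
gripper_width: 0.0159
```

```bash
python3 - <<'E'
from h import *
need([.656,-.2040,.0363],88.9)
t=camera("scene"); crop(t,205,245,305,335,7,"pics/s10.png")
E
```

```text
t 14.58 p [ 0.6438 -0.2046  0.0365] yaw 88.75 F [-6.8  0.1  6.4] w 0.0159
turn units [-0.04  -0.001 -0.03 ]
shift units before turn [0.021 0.305 0.004]  after turn [0.02  0.305 0.005]
0 [0.021 0.305 0.004] [-0.04  -0.001 -0.03 ]
```

View pics/s10.png

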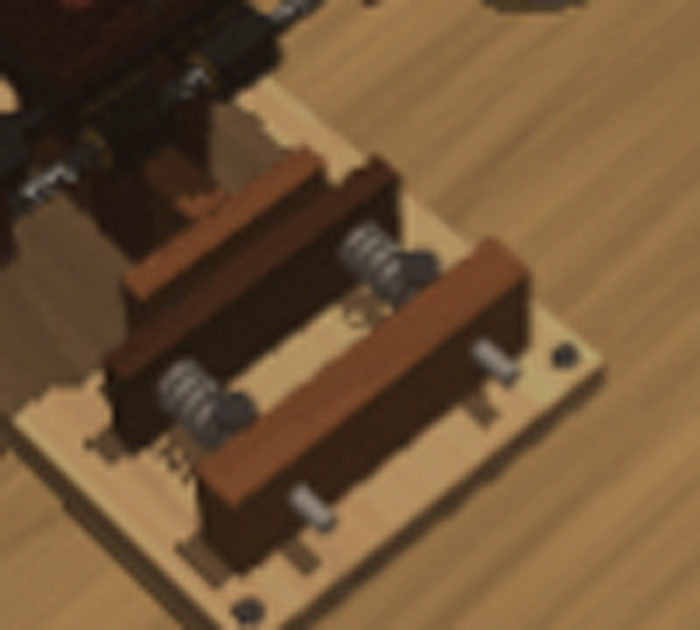

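The fence has started back: its guide rods now stick out of the block near (495,360) and (312,507). The force has eased to 6.8 N.

Request:
jog_arm --plan '[{"dx": 0, "dy": 0.08, "dz": -0.02, "ax": 0, "ay": 0, "az": 0, "jaw": 8}, {"dx": 0, "dy": 0, "dz": 0, "ax": 0, "ay": 0, "az": 0, "jaw": 8}]'

```text
t: 14.8
eef_pos: [0.6466, -0.2047, 0.0366]
orientation: [-0.002, 0.715, 0.699, -0.002]
wrist_force: [-6.2, -0.6, 1.1]
gripper_width: 0.0158
```

Request:
jog_arm --plan '[{"dx": 0.01, "dy": 0.08, "dz": -0.02, "ax": 0, "ay": 0, "az": 0, "jaw": 8}, {"dx": 0, "dy": 0, "dz": 0, "ax": 0, "ay": 0, "az": 0, "jaw": 8}]'

```text
t: 14.97
eef_pos: [0.6491, -0.2046, 0.0367]
orientation: [-0.002, 0.715, 0.699, -0.002]
wrist_force: [-7.4, -1.4, -1.6]
gripper_width: 0.016
```

Request:
jog_arm --plan '[{"dx": 0, "dy": 0.08, "dz": -0.02, "ax": 0, "ay": 0, "az": 0, "jaw": 8}, {"dx": 0, "dy": 0, "dz": 0, "ax": 0, "ay": 0, "az": 0, "jaw": 8}]'

```text
t: 15.13
eef_pos: [0.6515, -0.2046, 0.0369]
orientation: [-0.003, 0.715, 0.699, -0.003]
wrist_force: [-9.4, -1.3, -1.9]
gripper_width: 0.0158
```

```bash
python3 - <<'E'
from h import *
need([.655,-.2040,.0363],88.9)
t=camera("scene"); crop(t,205,245,305,335,7,"pics/s11.png")
E
```

```text
t 15.13 p [ 0.6515 -0.2046  0.0369] yaw 88.73 F [-9.4 -1.3 -1.9] w 0.0158
turn units [-0.092 -0.002 -0.035]
shift units before turn [0.016 0.089 0.015]  after turn [0.016 0.088 0.016]
0 [0.016 0.089 0.015] [-0.092 -0.002 -0.035]
```

View pics/s11.png

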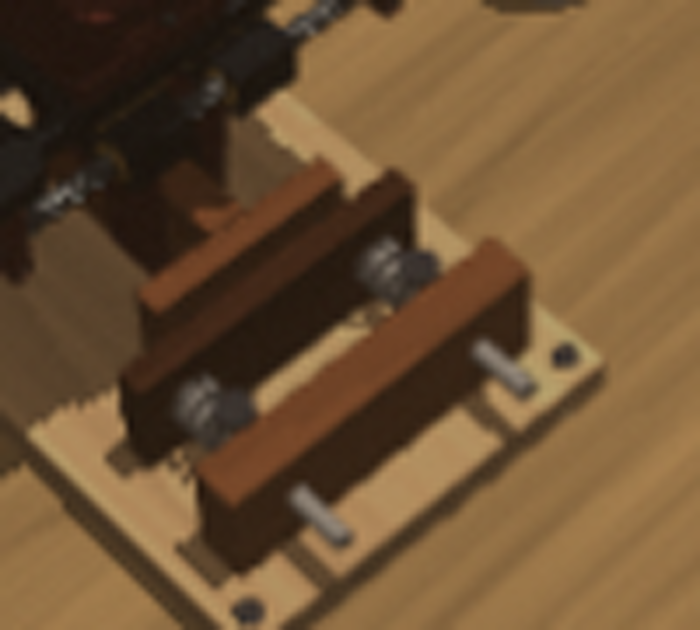

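Request:
jog_arm --plan '[{"dx": 0.01, "dy": 0.03, "dz": 0.02, "ax": -0.09, "ay": 0, "az": 0, "jaw": 8}, {"dx": 0, "dy": 0, "dz": 0, "ax": 0, "ay": 0, "az": 0, "jaw": 8}, {"dx": 0, "dy": 0, "dz": 0, "ax": 0, "ay": 0, "az": 0, "jaw": 8}]'

```text
t: 15.43
eef_pos: [0.6525, -0.2046, 0.0365]
orientation: [0.0, 0.715, 0.699, 0.0]
wrist_force: [-8.4, -1.8, -0.2]
gripper_width: 0.0161
```

```bash
python3 - <<'E'
from h import *
need([.653,-.2042,.0363],88.9)
E
```

```text
t 15.43 p [ 0.6525 -0.2046  0.0365] yaw 88.71 F [-8.4 -1.8 -0.2] w 0.0161
turn units [ 0.004  0.001 -0.038]
shift units before turn [0.009 0.012 0.006]  after turn [0.009 0.012 0.006]
0 [0.009 0.012 0.006] [ 0.004  0.001 -0.038]
```

Request:
jog_arm --plan '[{"dx": 0.01, "dy": 0.04, "dz": 0.01, "ax": 0, "ay": 0, "az": 0, "jaw": 8}, {"dx": 0, "dy": 0, "dz": 0, "ax": 0, "ay": 0, "az": 0, "jaw": 8}, {"dx": 0, "dy": 0, "dz": 0, "ax": 0, "ay": 0, "az": 0, "jaw": 8}, {"dx": 0, "dy": 0, "dz": 0, "ax": 0, "ay": 0, "az": 0, "jaw": 8}]'

```text
t: 15.77
eef_pos: [0.6542, -0.2045, 0.0364]
orientation: [0.0, 0.715, 0.699, 0.0]
wrist_force: [-9.1, -2.8, 1.0]
gripper_width: 0.0157
```

```bash
python3 - <<'E'
from h import *
F=[]
for i in range(6):
    t=camera("scene"); s=readout.sense(); F.append(s["wrist_force"])
print("F mean",np.mean(F,0).round(2),np.std(F,0).round(2))
need([.653,-.2042,.0363],88.9)
crop(t,205,245,305,335,7,"pics/s12.png")
w=camera("wrist"); cv2.imwrite("pics/w12.png",w[:,:,::-1])
E
```

```text
F mean [-9.43 -2.23  0.79] [0.42 0.35 0.27]
t 16.07 p [ 0.6542 -0.2045  0.0363] yaw 88.7 F [-10.2  -2.3   0.8] w 0.016
turn units [ 0.007  0.005 -0.04 ]
shift units before turn [ 0.007 -0.03   0.001]  after turn [ 0.007 -0.03   0.001]
0 [ 0.007 -0.03   0.001] [ 0.007  0.005 -0.04 ]
```

View pics/s12.png

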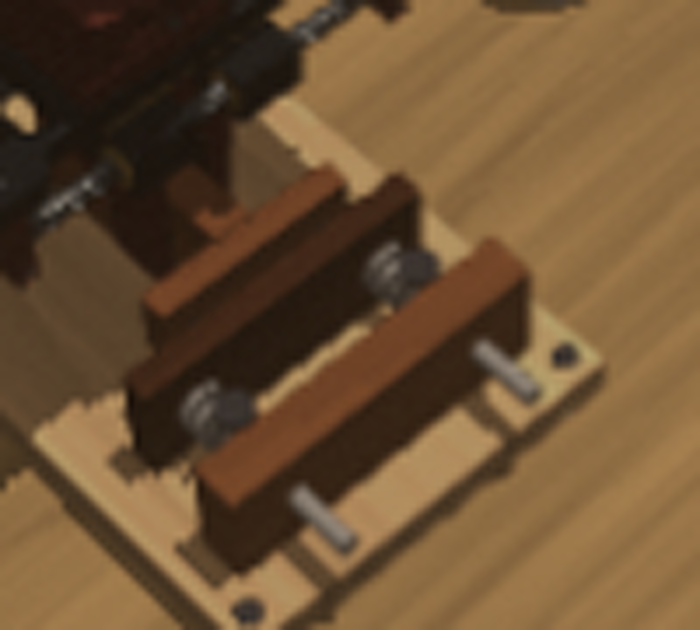

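View pics/w12.png

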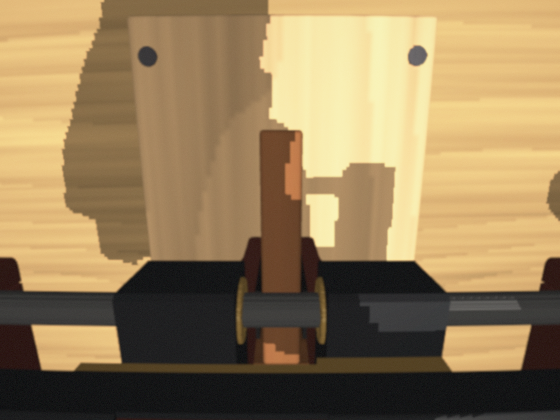

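The board has not slipped: the rib end is still at row 130. The jig's front screws, at (148,56) and (417,56), lie level and are centred on the rib's column, 281.5. I'll now check the fence travel and centring numerically.

```bash
python3 - <<'E'
from h import *
s=readout.sense();C=cam("wrist",s)
a,b=onz(C,148,56,.018),onz(C,417,56,.018); d=b-a; m=(a+b)/2
print("screws",a.round(4),b.round(4),"yaw",np.degrees(np.arctan2(-d[0],d[1])).round(2),"mid",m.round(4))
R=rot(s["orientation"]); print("screw mid in tool mm",(R.T@(m-s["eef_pos"])*1e3).round(1))
for v,l,r in((30,132,435),(200,145.5,421)):
    p,q=onz(C,l,v,.018),onz(C,r,v,.018); print("base",p.round(4),q.round(4),"tool mid",(R.T@((p+q)/2-s["eef_pos"])*1e3).round(1))
S=cam("scene"); t=cv2.imread("pics/s9.png");
# block-match the fence's end patches between free (s9) and pushed (s12), full-pixel template at 7x
A=cv2.cvtColor(cv2.imread("pics/s9.png"),cv2.COLOR_BGR2GRAY);B=cv2.cvtColor(cv2.imread("pics/s12.png"),cv2.COLOR_BGR2GRAY)
for n,(x,y,w,h) in {"right corner":(345,140,50,75),"left corner":(85,335,60,100)}.items():
    r=cv2.matchTemplate(B[y:y+h+60,x:x+w+70],A[y:y+h,x:x+w],cv2.TM_CCOEFF_NORMED); _,mx,_,l=cv2.minMaxLoc(r)
    f=lambda u,v: onz(S,205+(u+.5)/7-.5,245+(v+.5)/7-.5,.0645)
    c=(x+w/2,y+h/2); print(n,l,round(mx,3),"moved mm",((f(c[0]+l[0],c[1]+l[1])-f(*c))*1e3).round(1))
E
```

```text
screws [ 0.5496 -0.2717  0.018 ] [ 0.5528 -0.132   0.018 ] yaw -1.32 mid [ 0.5512 -0.2018  0.018 ]
screw mid in tool mm [   0.4 -103.    18.3]
base [ 0.5369 -0.2787  0.018 ] [ 0.5404 -0.1234  0.018 ] tool mid [   0.9 -115.6   18.3]
base [ 0.6259 -0.282   0.018 ] [ 0.6295 -0.1241  0.018 ] tool mid [  0.9 -26.5  18.3]
right corner (40, 32) 0.987 moved mm [19.1  0.1  0. ]
left corner (38, 38) 0.944 moved mm [19.3 -0.8  0. ]
```

Request:
jog_arm --plan '[{"dx": 0, "dy": 0.02, "dz": 0, "ax": 0, "ay": 0, "az": 0, "jaw": 8}, {"dx": 0, "dy": 0, "dz": 0, "ax": 0, "ay": 0, "az": 0, "jaw": 8}, {"dx": 0, "dy": 0, "dz": 0, "ax": 0, "ay": 0, "az": 0, "jaw": 8}, {"dx": 0, "dy": 0, "dz": 0, "ax": 0, "ay": 0, "az": 0, "jaw": 8}]'

```text
t: 16.45
eef_pos: [0.6547, -0.2045, 0.0364]
orientation: [0.0, 0.715, 0.699, -0.0]
wrist_force: [-10.5, -1.9, 2.0]
gripper_width: 0.0157
```

```bash
python3 - <<'E'
from h import *
F=[]
for i in range(8):
    t=camera("scene" if i else "top"); F.append(readout.sense()["wrist_force"])
    if i==0: cv2.imwrite("pics/top13.png",t[:,:,::-1])
print("F mean",np.mean(F,0).round(2),np.std(F,0).round(2))
need([.655,-.2042,.0363],88.7)
crop(t,205,245,305,335,7,"pics/s13.png")
S=cam("scene")
A=cv2.cvtColor(cv2.imread("pics/s9.png"),cv2.COLOR_BGR2GRAY);B=cv2.cvtColor(cv2.imread("pics/s13.png"),cv2.COLOR_BGR2GRAY)
for n,(x,y,w,h) in {"right corner":(345,140,50,75),"left corner":(85,335,60,100)}.items():
    r=cv2.matchTemplate(B[y:y+h+60,x:x+w+70],A[y:y+h,x:x+w],cv2.TM_CCOEFF_NORMED); _,mx,_,l=cv2.minMaxLoc(r)
    f=lambda u,v: onz(S,205+(u+.5)/7-.5,245+(v+.5)/7-.5,.0645)
    c=(x+w/2,y+h/2); print(n,l,round(mx,3),"moved mm",((f(c[0]+l[0],c[1]+l[1])-f(*c))*1e3).round(1))
E
```

```text
F mean [-10.48  -2.48   1.4 ] [0.45 0.52 0.37]
t 16.85 p [ 0.6547 -0.2045  0.0364] yaw 88.7 F [-10.1  -2.2   1.5] w 0.016
turn units [ 0.001  0.004 -0.001]
shift units before turn [0.009 0.007 0.002]  after turn [0.009 0.007 0.002]
0 [0.009 0.007 0.002] [ 0.001  0.004 -0.001]
right corner (41, 33) 0.989 moved mm [19.6  0.1  0. ]
left corner (39, 39) 0.953 moved mm [19.8 -0.8  0. ]
```

View pics/top13.png

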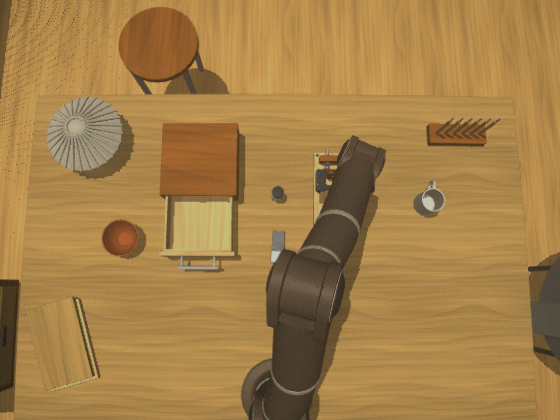

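View pics/s13.png

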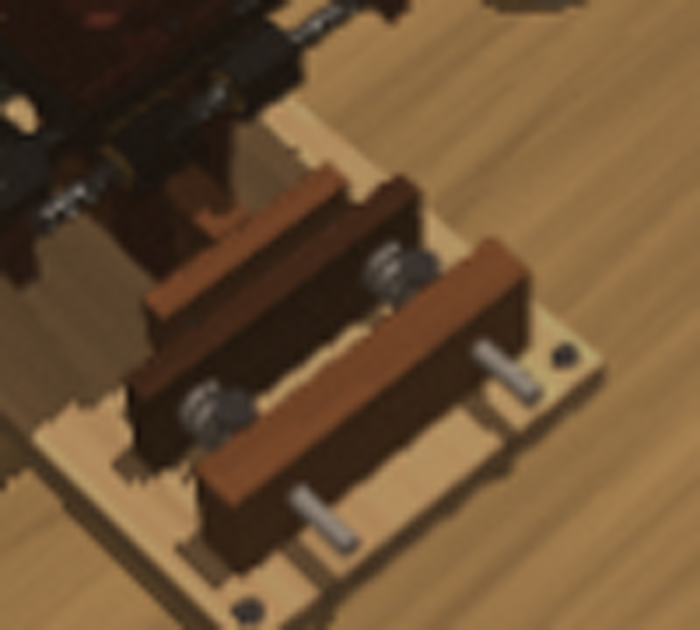

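The top view shows the drawer still open and empty, its bar near (199,268), with the jar, bowl, mug and brush where they were. One last check of the drawer's position, then I hand in.

```bash
python3 - <<'E'
from h import *
im=cv2.imread("pics/top13.png"); g=im[255:280,185:212].astype(int)
sat=g.max(2)-g.min(2); m=(sat<35)&(g.max(2)>110); print(np.where(m.sum(1)>12)[0]+255)
r=np.where(m.sum(1)>12)[0]+255; print("handle",onz(cam("top"),199,r.mean(),.066).round(4))
print(manip.finish_job())
E
```

```text
[267 268]
handle [0.3959 0.2417 0.066 ]
the job is handed in; nothing more can be done
None
```

I pulled the drawer out to its stop and took out the T-board. It now stands on the jig base with its face against the fence, pushing it back, still held in the gripper. The job was handed in at about 17 s of the 61 s allowed; it reports no verdict.

- **Drawer:** At the stop, the pull rose to 15 N with no further movement, after 167.5 mm of travel. It had started about 6 mm open. At the end the handle measured x ≈ 0.396 m against 0.3976 m at the stop, so it is still fully out.
- **Press:** The fence moved back about 19.7 mm in the images, which is about 9.9 N, well short of its 35 mm hard stop. The wrist sensor averaged 10.5 N along the push.
- **Fit:** The board is square to the jig within about 0.1° and centred within about 1 mm. It rests lightly on the base and did not slip in the grip (opening 16 mm).
- **Other objects:** The jar, bowl, mug and brush look untouched in the last picture.

**Disagreements:**
- The wrist sensor still showed about 2.5 N sideways, probably from my small centring corrections; I left it.
- The scene camera's readings of the plate and fence angles scattered by 1–2° or more, so I used the wrist camera for the angle.

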